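# Fit a grinding burr in the bench mill's collet

## Robot

A 6-joint arm with a two-finger parallel gripper is mounted at the origin on a cart in front of the work surface, level with it; the furniture and walls round the work are solid. World frame = base frame: x ahead of the robot, y to its left, z up, the work surface at z = 0. Lengths are in m, angles in rad, forces in N, time in s.
With the tool pointing down it reaches from about 0.25 to 0.725 m from the base axis. Payload 4 kg.
Tool frame: the origin (TCP) lies at the very end of the fingers, on their centre line; the grasp point (between the pads) lies 19 mm behind it; x points along the fingers, y is the direction in which the jaws open and shut, and the axes are right-handed (so a half turn about x gives the same grasp; the last joint's range is limited). The gripper opens to 85 mm and grips with 20 to 120 N. Pads are 22 mm wide; open, the fingers measure 114 mm over their backs; the gripper's body (76 mm by 85 mm) begins 54 mm behind the grasp point. The pads swing forward as they close: fully open they stand 13 mm farther back than shut.
Start: joints at [-1.138, 0.241, 0.005, 1.335, 0, 1.571], TCP at [0.21, -0.454, 0.193] pointing down, gripper open.
Joint ranges: [-2.72, 2.72], [-1.05, 1.87], [-1.09, 1.28], [-1.99, 2.15], [-1.42, 1.44], [-3.14, 3.14]. Speed limits (rad/s): [2.79, 2.79, 3.14, 3.14, 3.14, 3.14].

## Interface

Orientations are given as a unit quaternion [x, y, z, w].
In Python, from workcell import get_obs, camera, job_done gives the robot as it stands. The module is installed in compiled form; this text tells all that it offers.
- The arm moves only by the tool arm_command, never from a script. Its argument "motion" is a list of rows, each an object of numbers: "x", "y", "z": the shift along the tool's x, y, z in m; "roll": the turn about the tool's x in rad; "fingers": the opening, from 0 (shut) to 1 (fully open). A call has 1 to 20 rows; each row shifts and turns the pose as measured when the row begins, along the tool's axes as they then stand; what a row does not reach is not made up. A row lasts 1/12 s, in which the tool goes at most 41.7 mm and 7.16 degrees, less where a joint would pass 70% of its speed; a pose out of reach is approached as far as the arm can. A call is refused whole if a number of a shift passes 0.0417 or a number of a turn 0.125, either way. A call with a gripper value outside its range is refused whole. The fingers move at their own pace and stop on an object; the grip force is fixed at half the most. Time passes only in rows, so rows that do not move let the fingers close. It gives the time, the measured TCP pose, the force and the opening at its end, in the units of the state.
- get_obs(): the state, without advancing time (a new reading comes with each control period).
- camera(name): name is "scene" or "side" or "wrist"; returns a dict with "frame" (420x560x3 uint8, red, green, blue), "intrinsics" (3x3 intrinsics, pixels), "rvec" (rotation vector, rad) and "tvec" (3), from world to camera coordinates, as OpenCV has them. Camera axes: x right, y down, z forward; pixel columns grow to the right and rows downward; lengths in m; the calibration is good to about 2 mm. A picture is of the moment at which its call begins. There is no depth.
- job_done(): hands the job in, once; it reports no verdict.
The state is a dict: "clock": time; "joint_pos": joint angles; "joint_vel": joint speeds; "tau": joint torques, N m; "eef_pos": TCP position; "tool_rot": TCP orientation; "ft_force": force on the tool from outside, world axes, zero at the start; "ft_torque": the same for the moment, N m; "grip_width": finger opening in m.
Only numpy, scipy, OpenCV 4.12 (cv2) and the standard library are available. Lean on these libraries where they do the work, as an engineer would, in place of code of your own. Each camera call takes 0.05 s, during which the arm holds its last target.

## Task

Take the orange dust cap off the bench mill's collet and stand it upright, open end down, on the bare worktop beside the mill. Then take the blue-headed burr out of the grey stand, set its shank down into the open collet until the head rests flat on the collet face, let go, and turn the clamping nut clockwise (seen from above) until the collet grips the shank firmly. Leave the red-headed burr, the bottle, the timer and the marker where they are.

Things in the scene. Friction and masses are not known exactly. Their poses are not given: they have to be found in the camera images.
- collet_face (a point): Centre of the top face of the mill's collet, 96 mm above the worktop, on the mill's vertical axis; z up. The collet is three brass jaws (30 mm over all, 24 mm long) that stand 4 mm above the nut round a bore 17 mm wide when fully open. Nothing solid lies in the bore for 58 mm below the face.
- mill: The bench mill, fixed: a round white housing (diameter 110 mm, 38 mm high, blue band, black switch plate in front), then a steel post (diameter 40 mm) up to the nut. Origin on the worktop under the collet axis, z up.
- nut_grip (a point): Point on the axis at mid-height of the dark knurled clamping nut: round, diameter 52 mm, 72 to 92 mm above the worktop, with a white mark on top. Grasp it from above across its diameter, in any direction, near its top: a seated burr then stands between the fingers and reaches 126 mm above the worktop.
- nut (a joint): Turn of the nut, rad: 0 fully open, grows clockwise seen from above, stop at 2.7; starts at 0 to 0.3, so it takes several grasps. Each rad moves every jaw 1 mm inward: they touch the burr's shank at about 1.75 and grip it firmly from about 2.1 on. It turns stiffly (0.12 N m, up to 0.2 N m while gripping) and stays where it is left.
- jaw_a: One of the three brass collet jaws; its origin lies on the collet axis 72 mm above the worktop when open and it slides level towards the axis as the nut is turned. Not to be touched.
- jaw_b: The second brass jaw, as jaw_a.
- jaw_c: The third brass jaw, as jaw_a.
- cap_center (a point): Centre (half-way up, 16 mm above its rim) of the orange dust cap, a ribbed cylinder of diameter 40 mm and height 32 mm, hollow only for the lowest 6 mm; z points to its closed top. It stands loosely on the nut over the jaws at the start, rim 92 mm above the worktop. 50 g.
- cap: The same dust cap; origin at the centre of its lower rim. The worktop in front of and between the mill and the stand is always bare, round x = 0.435, y = 0.235 (world) for one place to stand it.
- burr_blue_center (a point): Centre (40 mm from either end) of the blue-headed burr, 80 mm long, 90 g: a steel shank (diameter 14 mm, length 50 mm, tapered tip) below a cylindrical blue head (diameter 24 mm, height 30 mm); z points from shank to head. The head's underside is 10 mm above this point. It starts upright in a hole of the stand, head on the stand's top. Seated, this point is 10 mm below the collet face.
- burr_blue: The same burr; origin at the tip of its shank.
- burr_red_center (a point): Centre of the red-headed burr, same size and shape, in the other hole of the stand. Leave it there.
- stand: Fixed grey block, 64 x 150 x 60 mm on a black foot plate of 78 x 164 x 8 mm; origin under its centre on the worktop, y along its length, z up. Two round holes 16 mm wide and 54 mm deep lie 40 mm either side of its middle along y; which burr is in which varies.
- ethanol_b: White reagent bottle with a red cap, diameter 54 mm, 105 mm high; origin under its centre. Bystander.
- bench_timer: White bench timer, 27 x 68 x 60 mm; origin under its centre. Bystander.
- marker_black: Black and white marker pen lying on the worktop, 138 mm long along its y, 16 mm high; origin under its centre. Bystander.
Mind the look-alikes: they are no part of the job. What is meant by the cap is not pink, purple or turquoise, and is the larger of those in its own colour.

How it is judged:
By the outcome, as a careful person would: the job done as asked, in the order asked, and still so for the second after the job is handed in, with the robot touching nothing.
It also fails if it takes over 67 s, if anything falls off the work surface, if the arm or the gripper's body presses on something with over 40 N, if the wrist force passes 120 N, or if a joint passes its speed limit or range.

## Working session

There is one attempt and no reset: what is moved stays moved. The work goes in short steps, Python scripts to look and compute and a tool call to move; the robot and the scene stay as the last step left them, time stands still between calls to the robot, and variables do not carry over. Pictures are saved under pics/ and viewed, and the job is handed in when it is done.

Besides the shell and the picture viewer there is one more tool, called after "Request:" as name(argument=value, ...) on one line, values as JSON. arm_command: Moves the arm, as the interface text tells. Its arguments: {"type":"object","properties":{"motion":{"type":"array","items":{"type":"object","properties":{"x":{"type":"number"},"y":{"type":"number"},"z":{"type":"number"},"roll":{"type":"number"},"fingers":{"type":"number"}}}}},"required":["motion"]}

```bash
mkdir -p pics
cat > h.py <<'E'
import numpy as np, cv2
from workcell import get_obs, camera, job_done
def snap(name,fn,crop=None,scale=1):
    c=camera(name); f=c['frame'][:,:,::-1]
    np.savez('pics/'+fn+'.npz',**{k:np.array(c[k]) for k in c})
    cv2.imwrite('pics/'+fn+'.png',f); return c
def crop(fn,x0,y0,x1,y1,s,out):
    f=cv2.imread('pics/'+fn+'.png')[y0:y1,x0:x1]
    cv2.imwrite('pics/'+out+'.png',cv2.resize(f,None,fx=s,fy=s,interpolation=cv2.INTER_CUBIC))
def load(fn): return dict(np.load('pics/'+fn+'.npz'))
def ray(c,u,v):
    R=cv2.Rodrigues(c['rvec'].astype(float))[0]; t=c['tvec'].reshape(3)
    o=-R.T@t; d=R.T@np.linalg.inv(c['intrinsics'])@np.array([u,v,1.]); return o,d/np.linalg.norm(d)
def atz(c,u,v,z):
    o,d=ray(c,u,v); return o+d*(z-o[2])/d[2]
def tri(obs):
    A=np.zeros((3,3));b=np.zeros(3);L=[]
    for c,u,v in obs:
        o,d=ray(c,u,v);P=np.eye(3)-np.outer(d,d);A+=P;b+=P@o;L.append((o,P))
    p=np.linalg.solve(A,b);return p,[np.linalg.norm(P@(p-o)) for o,P in L]
def proj(c,p):
    return cv2.projectPoints(np.array(p,float).reshape(-1,3),c['rvec'].astype(float),c['tvec'].astype(float),c['intrinsics'],None)[0].reshape(-1,2)
E
python3 - <<'E'
from h import *
for n in ['scene','side','wrist']: c=snap(n,n+'0'); print(n,ray(c,280,210))
o=get_obs(); print(o)
E
```

```text
scene (array([-0.16898677,  0.83301863,  0.50497701]), array([ 0.66765336, -0.62137627, -0.41003722]))
side (array([0.35701443, 1.09396277, 0.5941367 ]), array([ 0.13563883, -0.86547116, -0.4822466 ]))
wrist (array([ 0.27256684, -0.42425813,  0.37211573]), array([-0.25249088, -0.10985767, -0.96134263]))
{'clock': 0.15, 'joint_pos': array([-1.13799152e+00,  2.41254481e-01,  4.04355562e-03,  1.33520335e+00,
       -7.07148125e-06,  1.57079223e+00]), 'joint_vel': array([ 3.76892719e-05, -1.89403924e-03,  3.06447084e-03, -1.91823796e-04,
       -7.01863860e-04,  8.51992620e-04]), 'tau': array([-8.00565722e-04, -3.72634757e+01,  2.52638787e+01,  1.23399348e-02,
        3.66983193e-05,  2.53729667e-06]), 'eef_pos': array([ 0.20948118, -0.45340845,  0.19181401]), 'tool_rot': array([-0.69048859, -0.1523876 ,  0.69073912, -0.1512713 ]), 'ft_force': array([0.39944962, 0.06333402, 0.53452737]), 'ft_torque': array([ 0.01451155, -0.04117559, -0.02494201]), 'grip_width': 0.08547805700668577}
```

View pics/scene0.png

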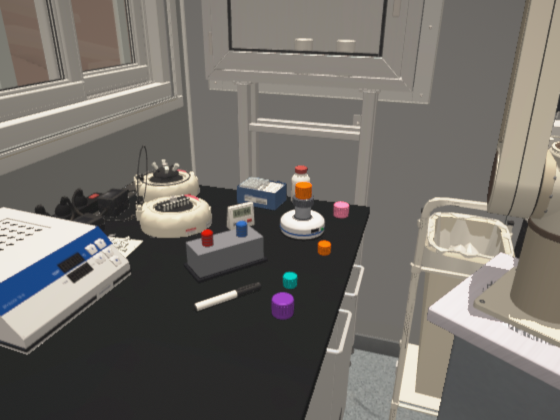

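View pics/side0.png

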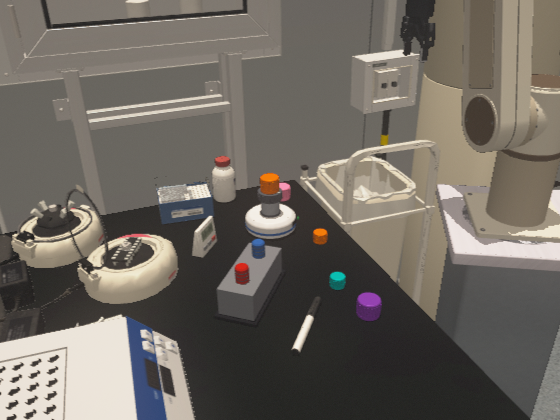

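View pics/wrist0.png

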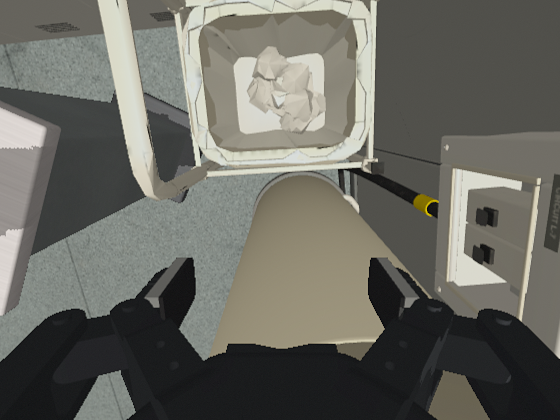

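The orange cap sits on the mill at scene (303,190) and side (270,183). There is a smaller orange look-alike on the worktop at scene (324,248), plus turquoise, purple and pink ones. I'll enlarge to confirm.

Run:
```python
from h import *
crop('scene0',180,160,360,280,4,'c1'); crop('side0',190,150,330,330,4,'c2')
crop('side0',190,150,340,260,5,'c2')
crop('side0',190,225,340,335,5,'c3')
```

```text
(no output)
```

View pics/c1.png

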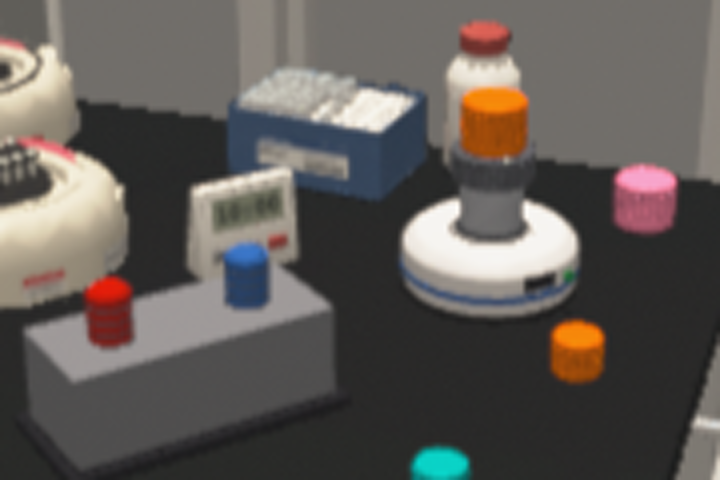

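View pics/c2.png

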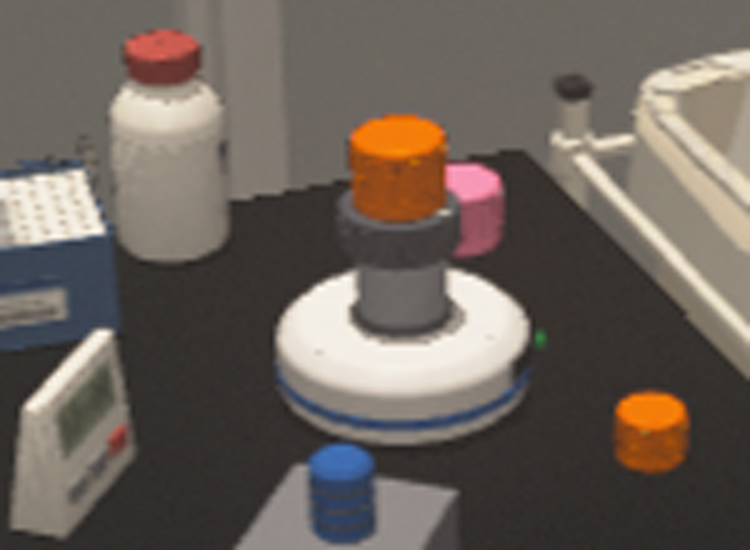

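View pics/c3.png

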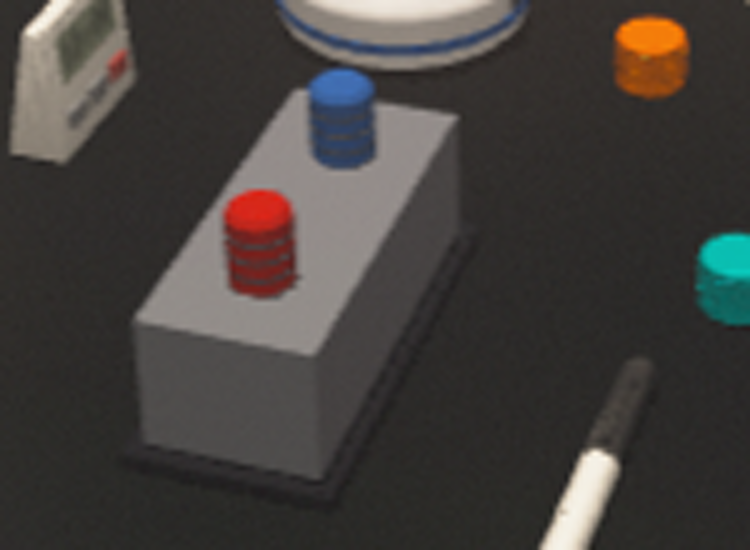

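```bash
cat >> h.py <<'E'
def px(x0,y0,s,X,Y): return x0+(X+.5)/s-.5, y0+(Y+.5)/s-.5
E
python3 - <<'E'
from h import *
s=load('scene0'); d=load('side0')
for nm,a,b,z in [('cap',px(180,160,4,495,102),px(190,150,5,399,137),.124),
 ('blue',px(180,160,4,247,256),px(190,225,5,342,84),.09),
 ('red',px(180,160,4,110,290),px(190,225,5,259,208),.09),
 ('smallorange',px(180,160,4,578,336),px(190,150,5,652,412),.025),
 ('bottle',px(180,160,4,485,35),px(190,150,5,163,50),.105),
 ('turq',(290,277),(338,276),.02),
]:
    print(nm,tri([(s,*a),(d,*b)]),atz(s,*a,z)[:2],atz(d,*b,z)[:2])
E
```

```text
cap (array([0.53382792, 0.1024129 , 0.11783154]), [np.float64(0.0013336229298019425), np.float64(0.0013336229298018627)]) [0.52040167 0.11683916] [0.53206193 0.11221221]
blue (array([0.52218039, 0.30183468, 0.08342673]), [np.float64(0.0016780863896624146), np.float64(0.0016780863896624692)]) [0.50892004 0.31272746] [0.52070893 0.30898756]
red (array([0.5359099 , 0.38056947, 0.08343869]), [np.float64(0.0008374160442571326), np.float64(0.0008374160442570204)]) [0.52369328 0.38879282] [0.53396407 0.3883271 ]
smallorange (array([0.42183057, 0.14428387, 0.01742637]), [np.float64(0.0005214873556477222), np.float64(0.0005214873556477106)]) [0.41206594 0.1558624 ] [0.4210856  0.15576933]
bottle (array([ 0.66890298, -0.02532006,  0.0963325 ]), [np.float64(0.0009766133362215297), np.float64(0.0009766133362216086)]) [ 0.64929433 -0.00489923] [ 0.66406764 -0.00819488]
turq (array([0.37624006, 0.29528285, 0.01585408]), [np.float64(0.0017512174131983896), np.float64(0.0017512174131983445)]) [0.36979894 0.30236527] [0.37642065 0.29807341]
```

```bash
cat >> h.py <<'E'
from scipy.spatial.transform import Rotation as Rn
def plan(target,yawdir=None):
    """tool-axis shift to world target; roll to bring tool y along world dir (mod pi)"""
    o=get_obs();R=Rn.from_quat(o['tool_rot']).as_matrix()
    d=R.T@(np.array(target)-o['eef_pos'])
    print('t',round(o['clock'],2),'tcp',o['eef_pos'].round(4),'toolx',R[:,0].round(3),'tooly',R[:,1].round(3),'j',o['joint_pos'].round(2),'F',o['ft_force'].round(1),'w',round(o['grip_width'],4))
    print('shift tool xyz',d.round(4))
    if yawdir is not None:
        v=R.T@np.array([*yawdir,0]); a=np.arctan2(v[2],v[1]); print('roll',a,(a+np.pi/2)%np.pi-np.pi/2)
E
python3 - <<'E'
from h import *
print(load('side0')['intrinsics'])
plan([0.53,0.105,0.26],(1,0))
plan([0.21,-0.453,0.26])
E
```

```text
[[529.2366129    0.         274.9661892 ]
 [  0.         529.2366129  210.42128323]
 [  0.           0.           1.        ]]
t 0.15 tcp [ 0.2095 -0.4534  0.1918] toolx [-0.001  0.001 -1.   ] tooly [ 0.419 -0.908 -0.002] j [-1.14  0.24  0.    1.34 -0.    1.57] F [0.4 0.1 0.5] w 0.0855
shift tool xyz [-0.0676 -0.3726 -0.5252]
roll -1.1379879250866722 -1.1379879250866722
t 0.15 tcp [ 0.2095 -0.4534  0.1918] toolx [-0.001  0.001 -1.   ] tooly [ 0.419 -0.908 -0.002] j [-1.14  0.24  0.    1.34 -0.    1.57] F [0.4 0.1 0.5] w 0.0855
shift tool xyz [-0.0682 -0.0003 -0.0006]
```

Request:
arm_command(motion=[{"x":-0.035},{"x":-0.035},{"y":-0.0233,"z":-0.0328},{"y":-0.0233,"z":-0.0328},{"y":-0.0233,"z":-0.0328},{"y":-0.0233,"z":-0.0328},{"y":-0.0233,"z":-0.0328},{"y":-0.0233,"z":-0.0328},{"y":-0.0233,"z":-0.0328},{"y":-0.0233,"z":-0.0328},{"y":-0.0233,"z":-0.0328},{"y":-0.0233,"z":-0.0328}])

```text
schema error: expected keys x, y, z, roll, fingers
```

Run:
```python
from h import *
plan([0.53,0.105,0.26],(1,0))
```

```text
t 0.15 tcp [ 0.2095 -0.4534  0.1918] toolx [-0.001  0.001 -1.   ] tooly [ 0.419 -0.908 -0.002] j [-1.14  0.24  0.    1.34 -0.    1.57] F [0.4 0.1 0.5] w 0.0855
shift tool xyz [-0.0676 -0.3726 -0.5252]
roll -1.1379879250866722 -1.1379879250866722
```

Request:
arm_command(motion=[{"x":-0.035,"y":0,"z":0,"roll":0,"fingers":1},{"x":-0.035,"y":0,"z":0,"roll":0,"fingers":1},{"x":0,"y":-0.0233,"z":-0.0328,"roll":0,"fingers":1},{"x":0,"y":-0.0233,"z":-0.0328,"roll":0,"fingers":1},{"x":0,"y":-0.0233,"z":-0.0328,"roll":0,"fingers":1},{"x":0,"y":-0.0233,"z":-0.0328,"roll":0,"fingers":1},{"x":0,"y":-0.0233,"z":-0.0328,"roll":0,"fingers":1},{"x":0,"y":-0.0233,"z":-0.0328,"roll":0,"fingers":1},{"x":0,"y":-0.0233,"z":-0.0328,"roll":0,"fingers":1},{"x":0,"y":-0.0233,"z":-0.0328,"roll":0,"fingers":1},{"x":0,"y":-0.0233,"z":-0.0328,"roll":0,"fingers":1},{"x":0,"y":-0.0233,"z":-0.0328,"roll":0,"fingers":1}])

```text
clock: 1.15
eef_pos: [0.4134, -0.0969, 0.2618]
tool_rot: [-0.691, -0.148, 0.693, -0.142]
ft_force: [0.9, -1.1, -0.8]
grip_width: 0.0852
```

Run:
```python
from h import *
plan([0.53,0.105,0.26],(1,0))
```

```text
t 1.15 tcp [ 0.4134 -0.0969  0.2618] toolx [-0.004  0.009 -1.   ] tooly [ 0.401 -0.916 -0.01 ] j [-0.24  0.07 -0.02  1.49  0.01  2.49] F [ 0.9 -1.1 -0.8] w 0.0852
shift tool xyz [ 0.0032 -0.1381 -0.1878]
roll -1.1578449356350256 -1.1578449356350256
```

Request:
arm_command(motion=[{"x":0,"y":-0.0138,"z":-0.0188,"roll":-0.116,"fingers":1},{"x":0,"y":-0.0115,"z":-0.0203,"roll":-0.116,"fingers":1},{"x":0,"y":-0.0091,"z":-0.0215,"roll":-0.116,"fingers":1},{"x":0,"y":-0.0066,"z":-0.0224,"roll":-0.116,"fingers":1},{"x":0,"y":-0.0039,"z":-0.023,"roll":-0.116,"fingers":1},{"x":0,"y":-0.0012,"z":-0.0233,"roll":-0.116,"fingers":1},{"x":0,"y":0.0015,"z":-0.0232,"roll":-0.116,"fingers":1},{"x":0,"y":0.0041,"z":-0.0229,"roll":-0.116,"fingers":1},{"x":0,"y":0.0067,"z":-0.0223,"roll":-0.116,"fingers":1},{"x":0,"y":0.0093,"z":-0.0214,"roll":-0.116,"fingers":1},{"x":0,"y":0,"z":0,"roll":0,"fingers":1}])

```text
clock: 2.07
eef_pos: [0.5287, 0.1277, 0.2585]
tool_rot: [0.481, 0.523, -0.481, 0.513]
ft_force: [0.7, -0.3, 0.7]
grip_width: 0.0853
```

Run:
```python
from h import *
plan([0.53,0.105,0.26],(1,0))
snap('wrist','w1');snap('scene','s1');snap('side','d1')
```

```text
t 2.07 tcp [0.5287 0.1277 0.2585] toolx [-0.011  0.01  -1.   ] tooly [ 0.997  0.074 -0.01 ] j [0.23 0.32 0.28 1.54 0.01 1.73] F [ 0.7 -0.3  0.7] w 0.0853
shift tool xyz [-0.0017 -0.0004  0.0227]
roll 0.0738780664008399 0.07387806640083983
```

View pics/w1.png

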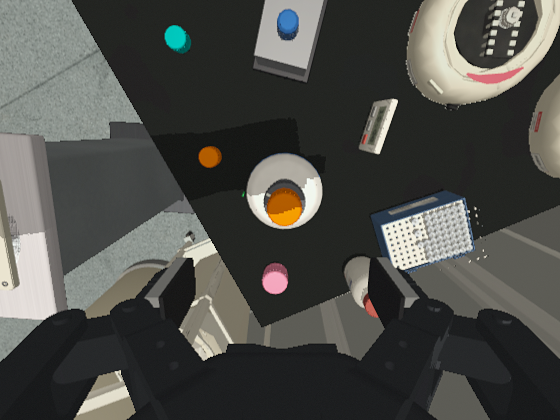

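View pics/d1.png

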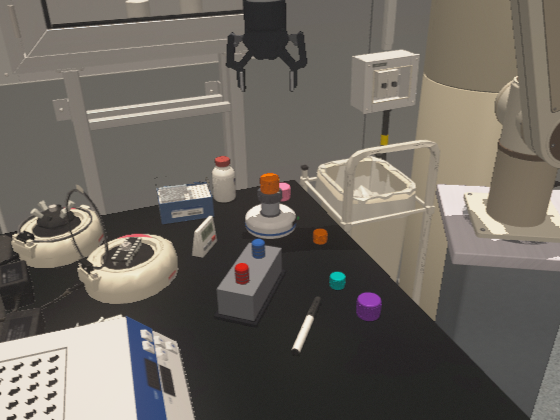

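Run:
```python
from h import *
crop('w1',240,140,330,240,6,'cw1')
w=load('w1');s=load('s1');d=load('d1')
print(proj(w,get_obs()['eef_pos']),ray(w,280,210))
print('small',atz(w,209,156,.025),'blue',atz(w,288.5,17,.09))
print(proj(w,[.533,.103,.124]))
for c in (s,d): print(proj(c,get_obs()['eef_pos']))
crop('d1',215,0,315,100,6,'cd1'); crop('s1',250,20,380,140,5,'cs1')
```

```text
[[279.10478146 241.66702019]] (array([0.52504612, 0.19564559, 0.4396279 ]), array([ 0.00576453, -0.26600808, -0.96395356]))
small [0.42232722 0.15217194 0.025     ] blue [0.52086581 0.30971217 0.09      ]
[[285.01229621 215.12401946]]
[[300.91004817 128.73711181]]
[[269.25556935 116.46026016]]
```

View pics/cw1.png

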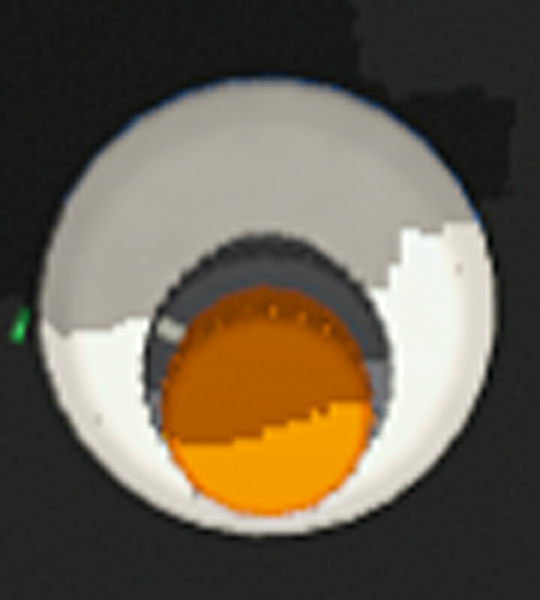

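View pics/cd1.png

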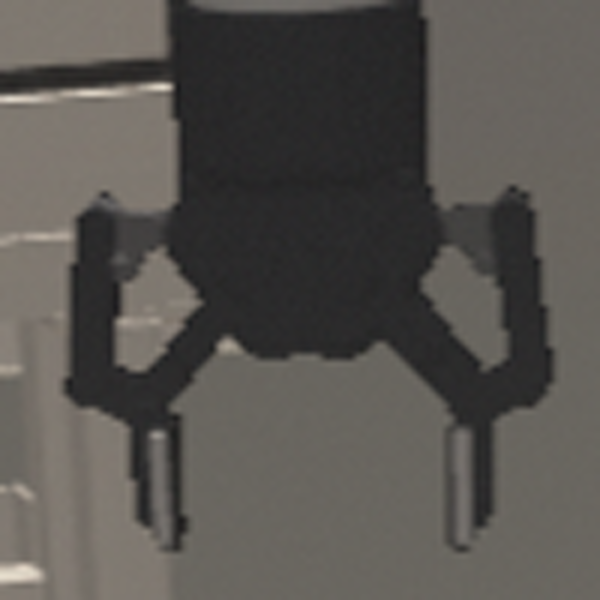

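View pics/cs1.png

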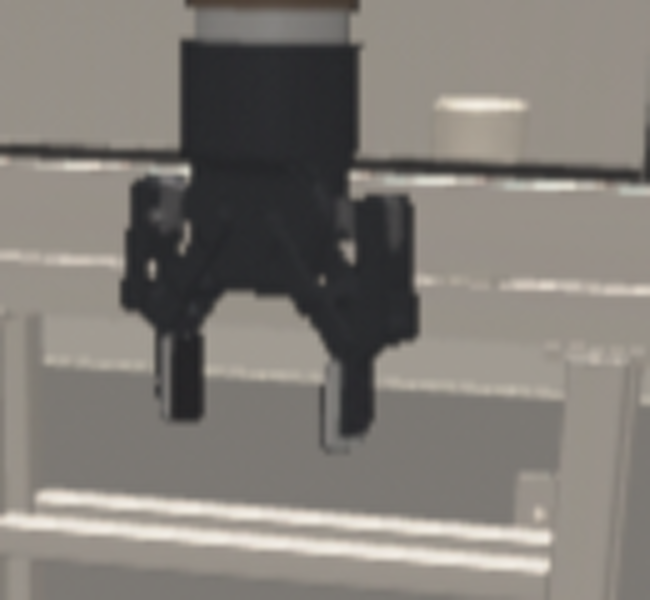

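Run:
```python
from h import *
s=load('s1');d=load('d1');w=load('w1')
print(w['intrinsics'])
# scene: near finger left (165..200,418) ; right finger (322..372,448)
# side: left tip x 172, right tip 458
# tool y=+x.  scene cam at (-.17,.83) looking +x,-y : image right is -x-y => left finger in scene = +x (far)
# side cam looking -y : image right = -x => left = +x
for a,b in [((175,420),(172,548)),((335,447),(458,548))]:
    print(tri([(s,*px(250,20,5,*a)),(d,*px(215,0,6,*b))]))
# wide body pts:
```

```text
[[291.83490782   0.         281.34762051]
 [  0.         291.83490782 209.94716138]
 [  0.           0.           1.        ]]
(array([0.57476125, 0.13038011, 0.30921792]), [np.float64(0.0006419612846605763), np.float64(0.000641961284660484)])
(array([0.48506636, 0.12091491, 0.309504  ]), [np.float64(2.654709214276036e-05), np.float64(2.654709214274683e-05)])
```

Run:
```python
from h import *
d=load('side0'); print(proj(d,[[0.2095,-0.4534,0.1918],[0.2095,-0.4534,0.2318],[0.2095,-0.4534,0.25]]))
crop('side0',380,0,460,90,6,'cd0')
w=load('w1'); o,dd=ray(w,280,210)
print(atz(w,284.6,207.4,.124), atz(w,*px(240,140,6,268,305),.02))
```

```text
[[412.99852793  76.78690316]
 [414.52220545  62.61480822]
 [415.22863062  56.04417607]]
[0.53184907 0.11194767 0.124     ] [0.5316157  0.10998915 0.02      ]
```

View pics/cd0.png

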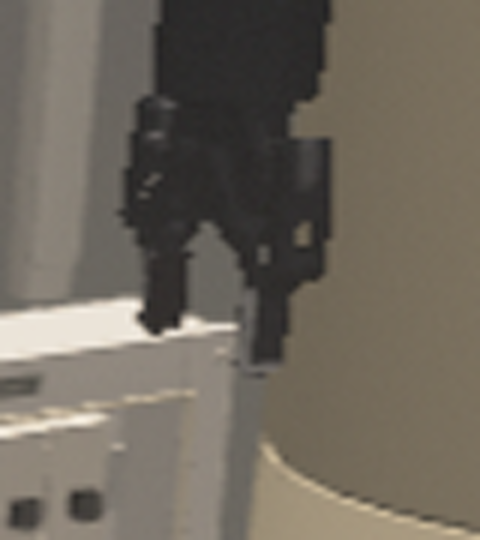

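Cap confirmed: the larger orange one, on the mill. Wrist and side cameras agree on (0.532, 0.112) at its known height of 0.124. The fingertips appear about 5 cm above the reported TCP in every view, so I'll descend in stages and check.

Run:
```python
from h import *
plan([0.532,0.112,0.12])
```

```text
t 2.22 tcp [0.5271 0.1241 0.2591] toolx [-0.011  0.008 -1.   ] tooly [ 0.998  0.066 -0.011] j [0.22 0.32 0.28 1.54 0.01 1.73] F [-0.4 -1.1 -0.1] w 0.0857
shift tool xyz [0.139  0.0056 0.0136]
```

Request:
arm_command(motion=[{"x":0,"y":0.0056,"z":0.0136,"roll":0,"fingers":1},{"x":0.035,"y":0,"z":0,"roll":0,"fingers":1},{"x":0.035,"y":0,"z":0,"roll":0,"fingers":1},{"x":0.035,"y":0,"z":0,"roll":0,"fingers":1},{"x":0.025,"y":0,"z":0,"roll":0,"fingers":1},{"x":0,"y":0,"z":0,"roll":0,"fingers":1}])

```text
clock: 2.72
eef_pos: [0.5328, 0.1047, 0.1295]
tool_rot: [0.489, 0.515, -0.486, 0.51]
ft_force: [-0.6, -0.9, -0.1]
grip_width: 0.0852
```

Run:
```python
from h import *
plan([0.532,0.112,0.055])
snap('wrist','w2');snap('side','d2')
crop('d2',200,90,340,240,4,'cd2')
print(proj(load('d2'),get_obs()['eef_pos']))
```

```text
t 2.72 tcp [0.5328 0.1047 0.1295] toolx [-0.002  0.008 -1.   ] tooly [ 0.999  0.05  -0.001] j [0.19 0.36 0.   1.21 0.01 1.71] F [-0.6 -0.9 -0.1] w 0.0852
shift tool xyz [ 0.0746 -0.0004 -0.0067]
[[267.99076604 171.08678544]]
```

View pics/w2.png

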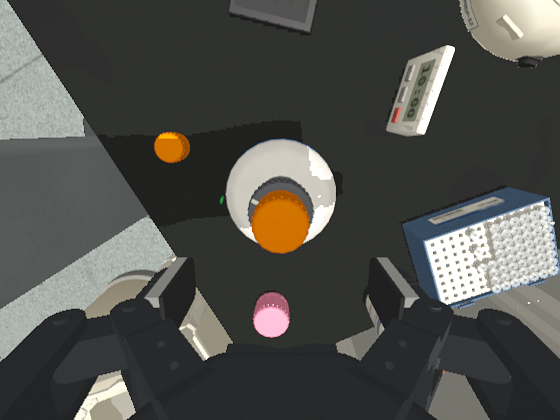

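View pics/cd2.png

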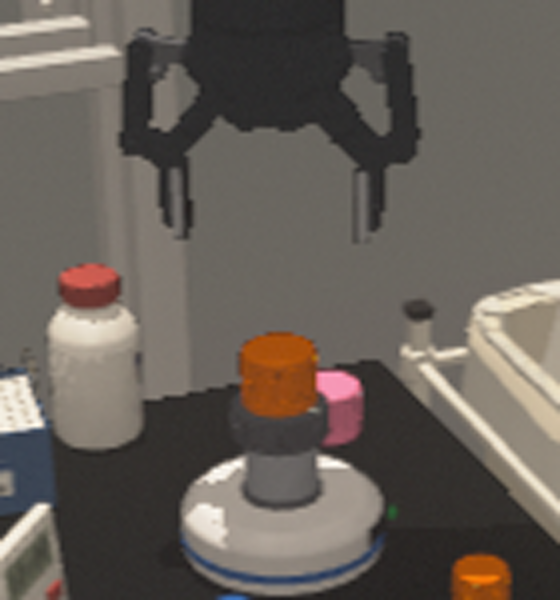

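Run:
```python
from h import *
w=load('w2'); crop('w2',220,130,340,260,5,'cw2'); print(ray(w,280,210))
print(atz(w,280,223,.124))
d=load('d2')
# z along vertical at eef xy matching v=150
o=get_obs()['eef_pos']
for z in (.15,.16,.17,.18,.19): print(z,proj(d,[o[0],o[1],z]))
plan([.532,.112,.08])
```

```text
(array([0.52920437, 0.17317236, 0.31049708]), array([ 0.00789199, -0.26819168, -0.96333325]))
[0.53117088 0.11219801 0.124     ]
0.15 [[267.80003993 164.14555802]]
0.16 [[267.6775058  159.68608852]]
0.17 [[267.55388053 155.18690841]]
0.18 [[267.42914948 150.64748488]]
0.19 [[267.30329774 146.06727557]]
t 2.82 tcp [0.5359 0.1056 0.1343] toolx [ 0.005  0.009 -1.   ] tooly [0.999 0.051 0.006] j [0.19 0.36 0.01 1.22 0.01 1.71] F [ 0.  -0.2  0.7] w 0.0856
shift tool xyz [ 0.0543 -0.0039 -0.0061]
```

View pics/cw2.png

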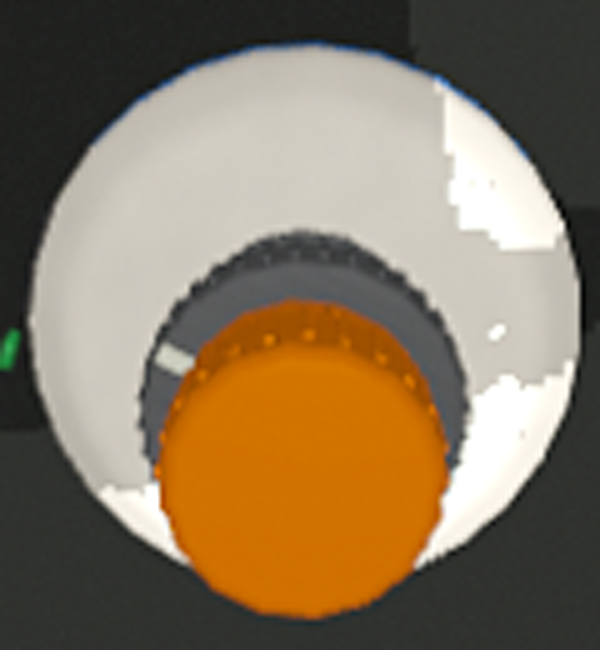

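Request:
arm_command(motion=[{"x":0.02,"y":-0.004,"z":-0.006,"roll":0,"fingers":1},{"x":0.02,"y":0,"z":0,"roll":0,"fingers":1},{"x":0.012,"y":0,"z":0,"roll":0,"fingers":1},{"x":0.0,"y":0,"z":0,"roll":0,"fingers":1},{"x":0.0,"y":0,"z":0,"roll":0,"fingers":1}])

```text
clock: 3.23
eef_pos: [0.5417, 0.1115, 0.0952]
tool_rot: [0.499, 0.507, -0.478, 0.515]
ft_force: [0.1, -0.8, -0.7]
grip_width: 0.0855
```

Run:
```python
from h import *
plan([0.5315,0.111,0.057])
snap('wrist','w3');snap('side','d3')
crop('d3',200,90,340,240,4,'cd3')
plan([0.5315,0.111,0.057])
```

```text
t 3.23 tcp [0.5417 0.1115 0.0952] toolx [ 0.028  0.014 -1.   ] tooly [0.999 0.045 0.029] j [ 0.2   0.38 -0.06  1.1   0.01  1.72] F [ 0.1 -0.8 -0.7] w 0.0855
shift tool xyz [ 0.0379 -0.0113  0.0006]
t 3.33 tcp [0.542  0.1117 0.0954] toolx [ 0.029  0.014 -0.999] tooly [0.999 0.045 0.03 ] j [ 0.2   0.38 -0.06  1.1   0.01  1.72] F [ 1.2  0.8 -0.1] w 0.0851
shift tool xyz [ 0.0381 -0.0117  0.0007]
```

View pics/w3.png

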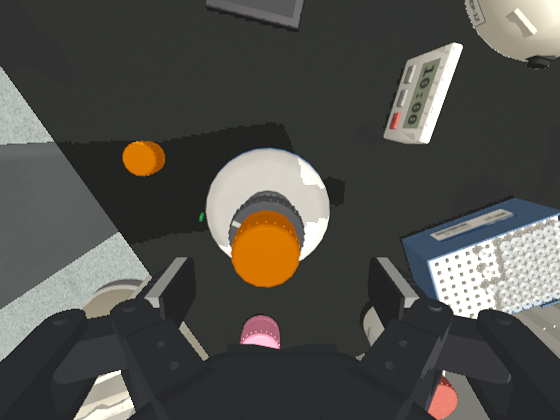

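View pics/cd3.png

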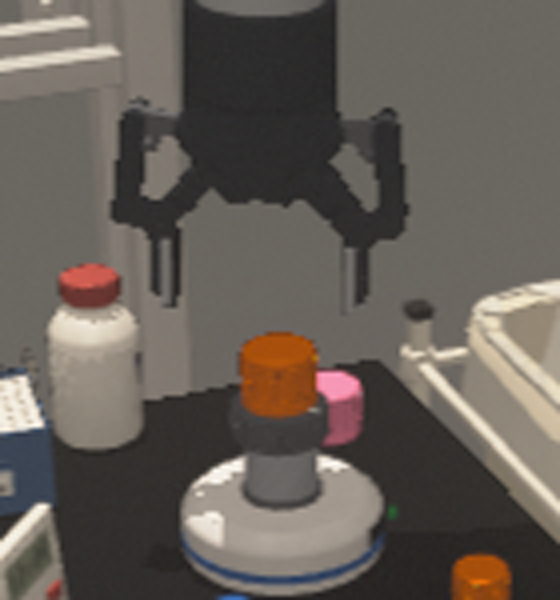

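Request:
arm_command(motion=[{"x":0.0,"y":-0.005,"z":0,"roll":0,"fingers":1},{"x":0.0,"y":-0.004,"z":0,"roll":0,"fingers":1},{"x":0.008,"y":0,"z":0,"roll":0,"fingers":1},{"x":0.0,"y":0,"z":0,"roll":0,"fingers":1},{"x":0.0,"y":0,"z":0,"roll":0,"fingers":1}])

```text
clock: 3.75
eef_pos: [0.5354, 0.1117, 0.0916]
tool_rot: [0.502, 0.505, -0.475, 0.517]
ft_force: [-0.4, 0.3, 0.6]
grip_width: 0.0854
```

Run:
```python
from h import *
plan([0.5327,0.1116,0.057])
```

```text
t 3.75 tcp [0.5354 0.1117 0.0916] toolx [ 0.038  0.015 -0.999] tooly [0.998 0.044 0.038] j [ 0.2   0.36 -0.1   1.07  0.01  1.73] F [-0.4  0.3  0.6] w 0.0854
shift tool xyz [ 0.0345 -0.004   0.0005]
```

Request:
arm_command(motion=[{"x":-0.03,"y":0,"z":0,"roll":0,"fingers":1},{"x":0.0,"y":0,"z":0,"roll":0,"fingers":1},{"x":0.0,"y":0,"z":0,"roll":0,"fingers":1}])

```text
clock: 4.0
eef_pos: [0.5327, 0.1111, 0.1209]
tool_rot: [0.501, 0.506, -0.477, 0.516]
ft_force: [0.3, -0.1, -0.8]
grip_width: 0.0858
```

Run:
```python
from h import *
plan([0.5327,0.1116,0.057])
```

```text
t 4.0 tcp [0.5327 0.1111 0.1209] toolx [ 0.034  0.015 -0.999] tooly [0.998 0.044 0.034] j [ 0.2   0.34 -0.05  1.14  0.01  1.73] F [ 0.3 -0.1 -0.8] w 0.0858
shift tool xyz [ 0.0639 -0.0021  0.0003]
```

Request:
arm_command(motion=[{"x":0.03,"y":-0.002,"z":0,"roll":0,"fingers":1},{"x":0.0,"y":0,"z":0,"roll":0,"fingers":1},{"x":0.0,"y":0,"z":0,"roll":0,"fingers":1}])

```text
clock: 4.25
eef_pos: [0.534, 0.1119, 0.0924]
tool_rot: [0.502, 0.505, -0.475, 0.517]
ft_force: [0.7, -0.1, -0.3]
grip_width: 0.0854
```

Run:
```python
from h import *
plan([0.5327,0.1116,0.057])
```

```text
t 4.25 tcp [0.534  0.1119 0.0924] toolx [ 0.039  0.016 -0.999] tooly [0.998 0.045 0.04 ] j [ 0.2   0.36 -0.1   1.07  0.01  1.73] F [ 0.7 -0.1 -0.3] w 0.0854
shift tool xyz [ 0.0354 -0.0027  0.0008]
```

Request:
arm_command(motion=[{"x":0.02,"y":-0.002,"z":0,"roll":0,"fingers":1},{"x":0.012,"y":-0.001,"z":0,"roll":0,"fingers":1},{"x":0.0,"y":0,"z":0,"roll":0,"fingers":1}])

```text
clock: 4.5
eef_pos: [0.5337, 0.1126, 0.0619]
tool_rot: [0.503, 0.504, -0.474, 0.518]
ft_force: [0.0, -0.4, -0.4]
grip_width: 0.0856
```

Run:
```python
from h import *
plan([0.5331,0.1116,0.057])
snap('side','d4');snap('scene','s4')
crop('d4',200,100,340,240,4,'cd4');crop('s4',240,120,380,240,4,'cs4')
plan([0.5331,0.1116,0.057])
```

```text
t 4.5 tcp [0.5337 0.1126 0.0619] toolx [ 0.042  0.016 -0.999] tooly [0.998 0.045 0.042] j [ 0.2   0.38 -0.15  0.99  0.01  1.73] F [ 0.  -0.4 -0.4] w 0.0856
shift tool xyz [ 0.0049 -0.0009  0.001 ]
t 4.6 tcp [0.535  0.1128 0.0637] toolx [ 0.044  0.017 -0.999] tooly [0.998 0.044 0.045] j [ 0.2   0.38 -0.15  0.99  0.01  1.73] F [ 0.6  0.3 -0.1] w 0.0855
shift tool xyz [ 0.0065 -0.0022  0.0012]
```

View pics/cd4.png

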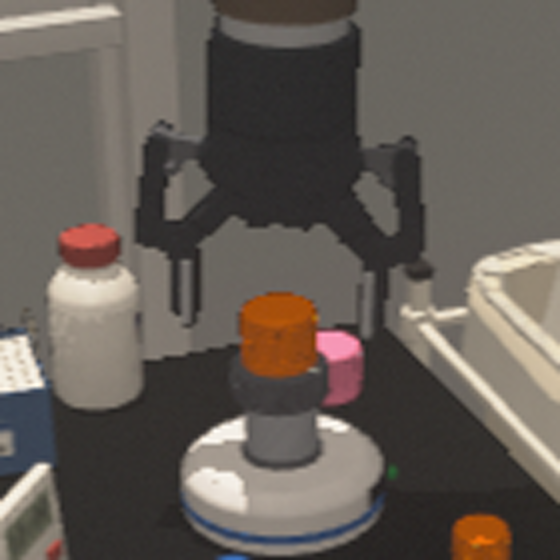

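View pics/cs4.png

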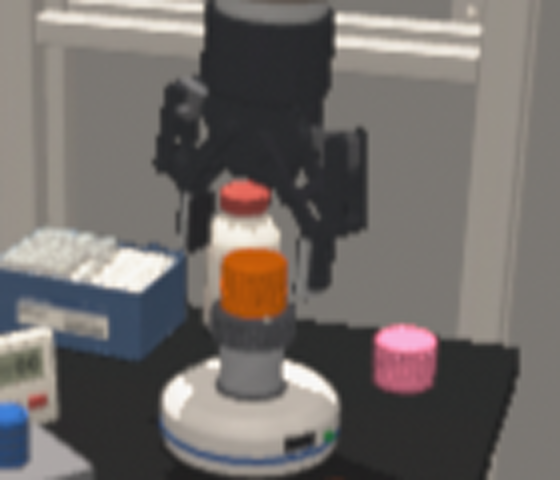

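Request:
arm_command(motion=[{"x":0.009,"y":-0.002,"z":0.001,"roll":0,"fingers":1},{"x":0.0,"y":0,"z":0,"roll":0,"fingers":0.6},{"x":0.0,"y":0,"z":0,"roll":0,"fingers":0},{"x":0.0,"y":0,"z":0,"roll":0,"fingers":0},{"x":0.0,"y":0,"z":0,"roll":0,"fingers":0},{"x":0.0,"y":0,"z":0,"roll":0,"fingers":0}])

```text
clock: 5.1
eef_pos: [0.5367, 0.1124, 0.0586]
tool_rot: [0.506, 0.502, -0.471, 0.52]
ft_force: [-0.6, -0.0, -0.9]
grip_width: 0.0385
```

Run:
```python
from h import *
plan([0.5331,0.1116,0.057])
snap('side','d5');snap('wrist','w5')
crop('d5',200,100,340,240,4,'cd5')
```

```text
t 5.1 tcp [0.5367 0.1124 0.0586] toolx [ 0.051  0.018 -0.999] tooly [0.998 0.044 0.052] j [ 0.2   0.39 -0.16  0.97  0.01  1.73] F [-0.6 -0.  -0.9] w 0.0385
shift tool xyz [ 0.0014 -0.0037  0.0007]
```

View pics/cd5.png

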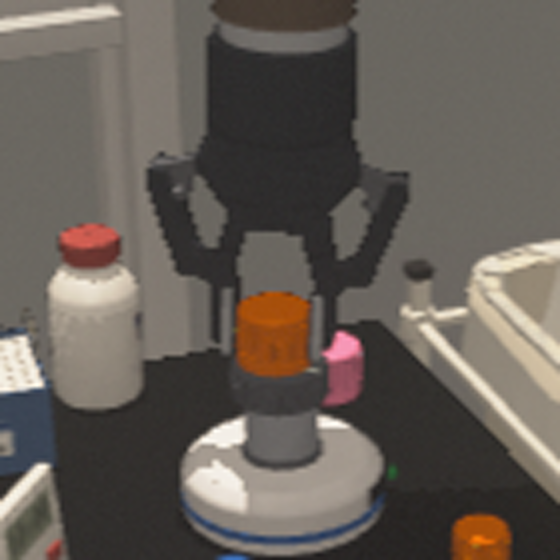

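View pics/w5.png

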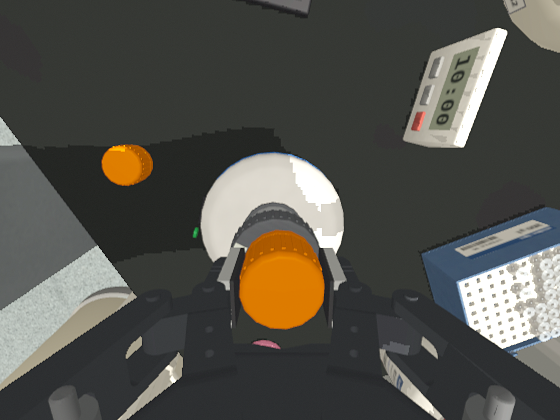

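Request:
arm_command(motion=[{"x":-0.01,"y":0,"z":0,"roll":0,"fingers":0},{"x":-0.025,"y":0,"z":0,"roll":0,"fingers":0},{"x":-0.025,"y":0,"z":0,"roll":0,"fingers":0}])

```text
clock: 5.45
eef_pos: [0.5285, 0.1102, 0.1147]
tool_rot: [0.502, 0.505, -0.475, 0.517]
ft_force: [0.3, -0.1, -0.3]
grip_width: 0.0385
```

Run:
```python
from h import *
plan([0.435,0.235,0.09])
snap('side','d6')
plan([0.435,0.235,0.09])
crop('d6',200,60,340,210,4,'cd6')
```

```text
t 5.45 tcp [0.5285 0.1102 0.1147] toolx [ 0.038  0.015 -0.999] tooly [0.998 0.044 0.039] j [ 0.2   0.33 -0.08  1.12  0.01  1.73] F [ 0.3 -0.1 -0.3] w 0.0385
shift tool xyz [ 0.023  -0.0888 -0.1285]
t 5.5 tcp [0.5317 0.1109 0.1205] toolx [ 0.047  0.017 -0.999] tooly [0.998 0.044 0.047] j [ 0.2   0.32 -0.07  1.12  0.01  1.73] F [1.1 0.3 3.1] w 0.0383
shift tool xyz [ 0.028  -0.0925 -0.1279]
```

View pics/cd6.png

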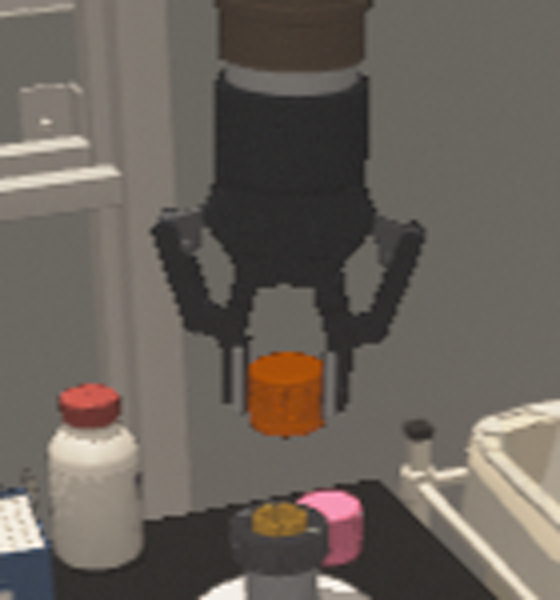

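Request:
arm_command(motion=[{"x":0,"y":-0.018,"z":-0.0256,"roll":0,"fingers":0},{"x":0,"y":-0.018,"z":-0.0256,"roll":0,"fingers":0},{"x":0,"y":-0.018,"z":-0.0256,"roll":0,"fingers":0},{"x":0,"y":-0.018,"z":-0.0256,"roll":0,"fingers":0},{"x":0,"y":-0.018,"z":-0.0256,"roll":0,"fingers":0}])

```text
clock: 5.92
eef_pos: [0.4426, 0.2354, 0.1252]
tool_rot: [0.512, 0.496, -0.471, 0.519]
ft_force: [0.3, 0.9, -0.4]
grip_width: 0.0383
```

Run:
```python
from h import *
plan([0.435,0.235,0.02])
camera('scene');camera('scene')
plan([0.435,0.235,0.02])
```

```text
t 5.92 tcp [0.4426 0.2354 0.1252] toolx [ 0.063  0.019 -0.998] tooly [0.997 0.031 0.064] j [ 0.5   0.23 -0.19  1.08 -0.01  2.04] F [ 0.3  0.9 -0.4] w 0.0383
shift tool xyz [ 0.1045 -0.0143  0.002 ]
t 6.02 tcp [0.4407 0.2375 0.125 ] toolx [ 0.061  0.02  -0.998] tooly [0.997 0.037 0.062] j [ 0.5   0.23 -0.19  1.08 -0.01  2.03] F [-0.3 -0.1  0.5] w 0.0385
shift tool xyz [ 0.1044 -0.0123  0.0041]
```

Request:
arm_command(motion=[{"x":0.03,"y":-0.012,"z":0.002,"roll":0,"fingers":0}])

```text
clock: 6.1
eef_pos: [0.4368, 0.2396, 0.1003]
tool_rot: [0.515, 0.497, -0.464, 0.522]
ft_force: [1.5, 0.9, -0.2]
grip_width: 0.0385
```

```bash
cat > st.py <<'E'
import sys
from h import *
n=int(sys.argv[1]); t=[float(v) for v in sys.argv[2:5]]
for i in range(n): camera('scene')
plan(t, (float(sys.argv[5]),float(sys.argv[6])) if len(sys.argv)>5 else None)
E
python3 st.py 0 0.435 0.235 0.02; python3 st.py 2 0.435 0.235 0.02;python3 st.py 1 0.435 0.235 0.02
```

```text
t 6.1 tcp [0.4368 0.2396 0.1003] toolx [ 0.075  0.027 -0.997] tooly [0.996 0.039 0.076] j [ 0.51  0.23 -0.26  1.   -0.01  2.04] F [ 1.5  0.9 -0.2] w 0.0385
shift tool xyz [ 0.0798 -0.008   0.0065]
t 6.2 tcp [0.4259 0.2334 0.0908] toolx [ 0.053  0.016 -0.998] tooly [0.998 0.039 0.054] j [ 0.51  0.24 -0.28  1.   -0.01  2.04] F [-0.8 -0.6 -2.1] w 0.039
shift tool xyz [ 0.0712  0.0054 -0.0003]
t 6.25 tcp [0.4284 0.2341 0.0928] toolx [ 0.057  0.017 -0.998] tooly [0.998 0.038 0.057] j [ 0.51  0.24 -0.27  1.   -0.01  2.04] F [ 0.1 -0.1 -0.4] w 0.0388
shift tool xyz [0.0731 0.0025 0.0004]
```

Request:
arm_command(motion=[{"x":-0.03,"y":0,"z":0,"roll":0,"fingers":0},{"x":-0.03,"y":0,"z":0,"roll":0,"fingers":0},{"x":-0.03,"y":0,"z":0,"roll":0,"fingers":0}])

```text
clock: 6.5
eef_pos: [0.4217, 0.2285, 0.1814]
tool_rot: [0.505, 0.499, -0.477, 0.518]
ft_force: [0.2, 0.9, 0.5]
grip_width: 0.0386
```

```bash
python3 st.py 0 0.435 0.235 0.02; python3 st.py 3 0.435 0.235 0.02
```

```text
t 6.5 tcp [0.4217 0.2285 0.1814] toolx [ 0.046  0.01  -0.999] tooly [0.998 0.035 0.046] j [ 0.51  0.17 -0.12  1.24 -0.01  2.04] F [0.2 0.9 0.5] w 0.0386
shift tool xyz [ 0.1619  0.006  -0.0047]
t 6.65 tcp [0.4251 0.2304 0.1843] toolx [ 0.055  0.015 -0.998] tooly [0.998 0.034 0.055] j [ 0.51  0.16 -0.11  1.24 -0.01  2.04] F [ 0.1 -0.  -0.2] w 0.0383
shift tool xyz [ 0.1647  0.0009 -0.0022]
```

Request:
arm_command(motion=[{"x":0.041,"y":0,"z":0,"roll":0,"fingers":0}])

```text
clock: 6.73
eef_pos: [0.434, 0.2337, 0.1512]
tool_rot: [0.514, 0.496, -0.468, 0.52]
ft_force: [1.2, 1.1, -0.6]
grip_width: 0.0386
```

```bash
python3 st.py 2 0.435 0.235 -0.03
```

```text
t 6.83 tcp [0.4251 0.2287 0.1395] toolx [ 0.048  0.011 -0.999] tooly [0.998 0.033 0.049] j [ 0.5   0.2  -0.19  1.13 -0.01  2.04] F [-1.8 -1.  -1.9] w 0.0383
shift tool xyz [ 0.1698  0.0019 -0.0044]
```

Request:
arm_command(motion=[{"x":0.041,"y":0,"z":0,"roll":0,"fingers":0}])

```text
clock: 6.92
eef_pos: [0.432, 0.2314, 0.1074]
tool_rot: [0.51, 0.497, -0.473, 0.519]
ft_force: [2.5, 0.8, -0.3]
grip_width: 0.0383
```

```bash
python3 st.py 2 0.435 0.235 -0.03
```

```text
t 7.02 tcp [0.4233 0.2265 0.0974] toolx [ 0.038  0.005 -0.999] tooly [0.999 0.033 0.039] j [ 0.5   0.24 -0.26  1.04 -0.01  2.04] F [-1.1 -0.8 -1. ] w 0.0384
shift tool xyz [ 0.1278  0.0071 -0.0076]
```

Request:
arm_command(motion=[{"x":0.041,"y":0.002,"z":0,"roll":0,"fingers":0}])

```text
clock: 7.1
eef_pos: [0.4319, 0.2295, 0.066]
tool_rot: [0.506, 0.498, -0.477, 0.518]
ft_force: [2.0, 0.7, 0.6]
grip_width: 0.0386
```

```bash
python3 st.py 2 0.435 0.235 -0.03
```

```text
t 7.2 tcp [0.4238 0.2249 0.0571] toolx [ 0.03  0.   -1.  ] tooly [0.999 0.032 0.03 ] j [ 0.5   0.29 -0.31  0.95 -0.01  2.04] F [-1.7 -0.4 -0.9] w 0.0381
shift tool xyz [ 0.0874  0.0088 -0.0098]
```

Request:
arm_command(motion=[{"x":0.041,"y":0.008,"z":-0.008,"roll":0,"fingers":0}])

```text
clock: 7.28
eef_pos: [0.4369, 0.2347, 0.0257]
tool_rot: [0.503, 0.499, -0.481, 0.516]
ft_force: [0.9, 0.7, 0.7]
grip_width: 0.0383
```

```bash
python3 st.py 3 0.435 0.235 -0.033
python3 - <<'E'
from h import *
snap('side','d7');snap('wrist','w7')
crop('d7',260,140,400,290,4,'cd7')
E
```

```text
t 7.43 tcp [0.431  0.2319 0.0183] toolx [ 0.025 -0.002 -1.   ] tooly [0.999 0.032 0.025] j [ 0.5   0.36 -0.33  0.87 -0.01  2.04] F [ 0.2 -0.9 -0.1] w 0.0385
shift tool xyz [ 0.0514  0.0028 -0.0031]
```

View pics/cd7.png

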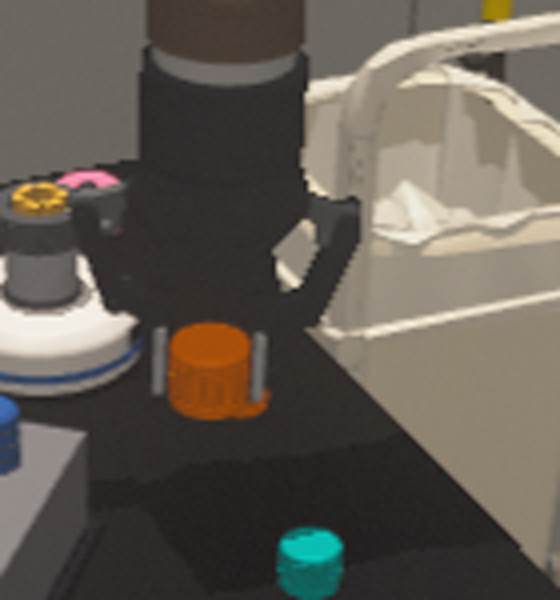

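View pics/w7.png

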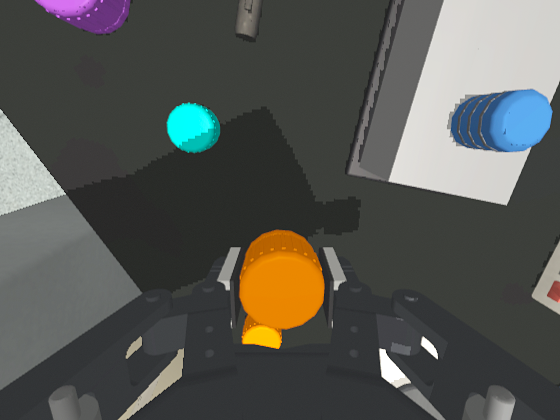

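Run:
```python
from h import *
d=load('d7')
for z in (.07,.08,.09,.1): print(z,proj(d,[.4295,.232,z]))
```

```text
0.07 [[312.83400943 232.09559749]]
0.08 [[312.91770372 227.58085421]]
0.09 [[313.0022075  223.02244501]]
0.1 [[313.08753255 218.4197333 ]]
```

Request:
arm_command(motion=[{"x":0.03,"y":0.002,"z":-0.003,"roll":0,"fingers":0}])

```text
clock: 7.62
eef_pos: [0.4422, 0.2393, -0.001]
tool_rot: [0.505, 0.498, -0.479, 0.517]
ft_force: [0.9, 0.1, 0.2]
grip_width: 0.0383
```

```bash
python3 st.py 3 0.435 0.235 -0.033
python3 - <<'E'
from h import *
snap('side','d8')
crop('d8',260,140,400,290,4,'cd8')
E
```

```text
t 7.77 tcp [ 0.4365  0.2364 -0.0066] toolx [ 0.033  0.002 -0.999] tooly [0.999 0.032 0.033] j [ 0.51  0.39 -0.35  0.8  -0.01  2.04] F [ 0.  -0.9 -0. ] w 0.0389
shift tool xyz [ 0.0264 -0.0024  0.0014]
```

View pics/cd8.png

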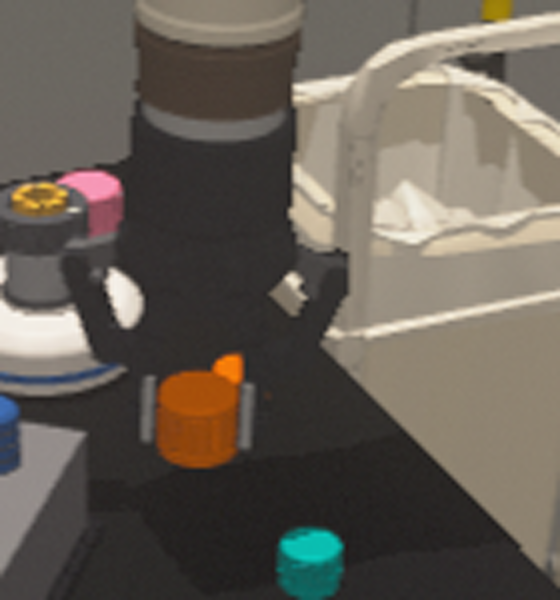

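Request:
arm_command(motion=[{"x":0.022,"y":-0.002,"z":0.001,"roll":0,"fingers":0}])

```text
clock: 7.9
eef_pos: [0.4405, 0.2382, -0.0225]
tool_rot: [0.505, 0.499, -0.479, 0.517]
ft_force: [1.3, 0.4, 0.2]
grip_width: 0.0382
```

```bash
python3 st.py 3 0.435 0.235 -0.034
python3 - <<'E'
from h import *
snap('side','d9')
crop('d9',260,140,400,290,4,'cd9')
d=load('d9')
for z in (.03,.04): print(z,proj(d,[.435,.235,z]))
E
```

```text
t 8.05 tcp [ 0.4354  0.2354 -0.0269] toolx [ 0.034  0.002 -0.999] tooly [0.999 0.032 0.034] j [ 0.51  0.42 -0.37  0.74 -0.01  2.04] F [-0.3 -0.6 -0.3] w 0.0379
shift tool xyz [ 0.0071 -0.0006  0.0004]
0.03 [[309.52877978 250.3742932 ]]
0.04 [[309.59540372 246.02349589]]
```

View pics/cd9.png

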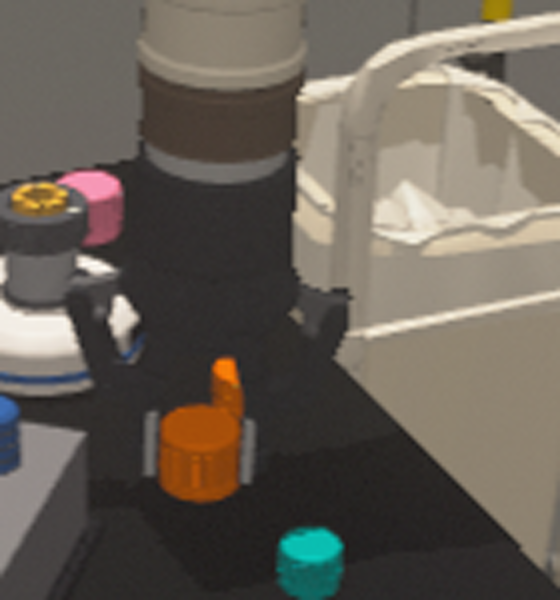

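Request:
arm_command(motion=[{"x":0.006,"y":0,"z":0,"roll":0,"fingers":0}])

```text
clock: 8.18
eef_pos: [0.4378, 0.2366, -0.0304]
tool_rot: [0.502, 0.499, -0.481, 0.516]
ft_force: [0.8, 1.1, 0.3]
grip_width: 0.0385
```

```bash
python3 st.py 2 0.435 0.235 -0.036
```

```text
t 8.28 tcp [ 0.4367  0.236  -0.0319] toolx [ 0.036  0.003 -0.999] tooly [0.999 0.032 0.036] j [ 0.51  0.43 -0.38  0.73 -0.01  2.04] F [ 0.  -0.8 -1.2] w 0.0383
shift tool xyz [ 0.004  -0.0018  0.0009]
```

Request:
arm_command(motion=[{"x":0.003,"y":0,"z":0,"roll":0,"fingers":0}])

```text
clock: 8.37
eef_pos: [0.4373, 0.2361, -0.0339]
tool_rot: [0.502, 0.499, -0.482, 0.516]
ft_force: [-8.3, -7.5, 33.6]
grip_width: 0.0385
```

```bash
python3 st.py 2 0.435 0.235 -0.036
```

```text
t 8.47 tcp [ 0.4373  0.2361 -0.0337] toolx [ 0.037  0.004 -0.999] tooly [0.999 0.032 0.037] j [ 0.51  0.43 -0.38  0.72 -0.01  2.04] F [-2.4 -2.1  8.1] w 0.0381
shift tool xyz [ 0.0022 -0.0024  0.001 ]
```

Request:
arm_command(motion=[{"x":0,"y":0,"z":0,"roll":0,"fingers":0.8},{"x":0,"y":0,"z":0,"roll":0,"fingers":0.8},{"x":0,"y":0,"z":0,"roll":0,"fingers":0.8},{"x":0,"y":0,"z":0,"roll":0,"fingers":0.8},{"x":-0.01,"y":0,"z":0,"roll":0,"fingers":0.8},{"x":-0.02,"y":0,"z":0,"roll":0,"fingers":0.8},{"x":-0.03,"y":0,"z":0,"roll":0,"fingers":0.8},{"x":-0.04,"y":0,"z":0,"roll":0,"fingers":0.8},{"x":-0.04,"y":0,"z":0,"roll":0,"fingers":0.8},{"x":-0.03,"y":0,"z":0,"roll":0,"fingers":0.8}])

```text
clock: 9.3
eef_pos: [0.4245, 0.232, 0.1374]
tool_rot: [0.495, 0.501, -0.489, 0.514]
ft_force: [1.1, 0.4, 0.3]
grip_width: 0.0684
```

```bash
python3 st.py 2 0.521 0.309 0.12 1 0
python3 - <<'E'
from h import *
snap('side','d10');snap('wrist','w10')
E
```

```text
t 9.4 tcp [0.4281 0.234  0.1407] toolx [ 0.029 -0.001 -1.   ] tooly [0.999 0.032 0.029] j [ 0.51  0.23 -0.15  1.17 -0.01  2.05] F [ 0.5 -0.1  0.5] w 0.0683
shift tool xyz [ 0.0233  0.0946 -0.072 ]
roll 0.031879788548798846 0.031879788548798915
```

View pics/d10.png

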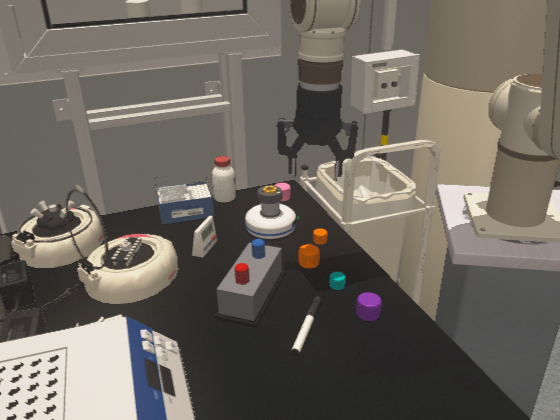

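View pics/w10.png

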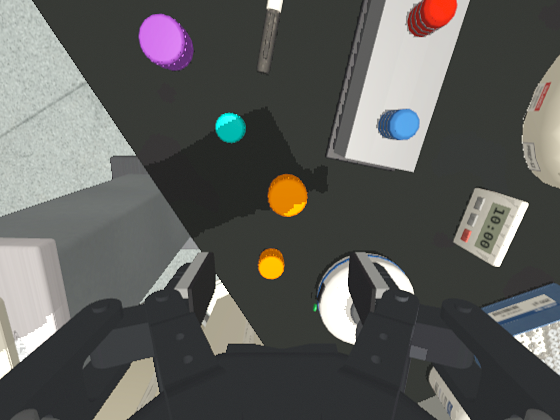

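Request:
arm_command(motion=[{"x":0,"y":0.023,"z":-0.018,"roll":0,"fingers":0.8},{"x":0,"y":0.023,"z":-0.018,"roll":0,"fingers":0.8},{"x":0,"y":0.023,"z":-0.018,"roll":0,"fingers":0.8},{"x":0,"y":0.023,"z":-0.018,"roll":0,"fingers":0.8}])

```text
clock: 9.83
eef_pos: [0.5065, 0.3017, 0.1292]
tool_rot: [0.489, 0.503, -0.496, 0.512]
ft_force: [1.0, -0.3, 0.2]
grip_width: 0.0684
```

```bash
python3 st.py 2 0.521 0.309 0.08 1 0
python3 - <<'E'
from h import *
snap('wrist','w11')
w=load('w11'); print(proj(w,[[.521,.309,.09],[.535,.388,.09]]))
E
python3 st.py 0 0.521 0.309 0.08 1 0
```

```text
t 9.93 tcp [0.5082 0.3034 0.1272] toolx [ 0.004 -0.016 -1.   ] tooly [1.    0.031 0.003] j [ 0.55  0.46  0.15  1.27 -0.02  2.09] F [-0.3 -0.8  0. ] w 0.0681
shift tool xyz [ 0.0471  0.0128 -0.006 ]
roll 0.03091426804724888 0.03091426804724895
[[298.39325124 212.09360007]
 [323.74683861 104.81589658]]
t 9.98 tcp [0.5065 0.3019 0.1276] toolx [ 0.002 -0.017 -1.   ] tooly [1.    0.031 0.002] j [ 0.55  0.46  0.15  1.27 -0.02  2.09] F [ 0.1  0.5 -1.2] w 0.068
shift tool xyz [ 0.0475  0.0146 -0.0074]
roll 0.03067376142133469 0.0306737614213346
```

View pics/w11.png

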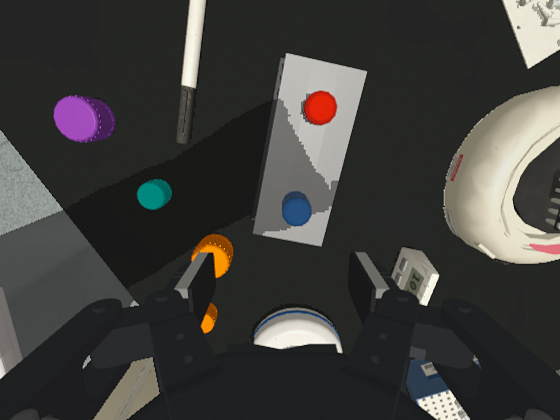

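Run:
```python
from h import *
crop('w11',260,170,340,250,8,'cw11')
```

```text
(no output)
```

View pics/cw11.png

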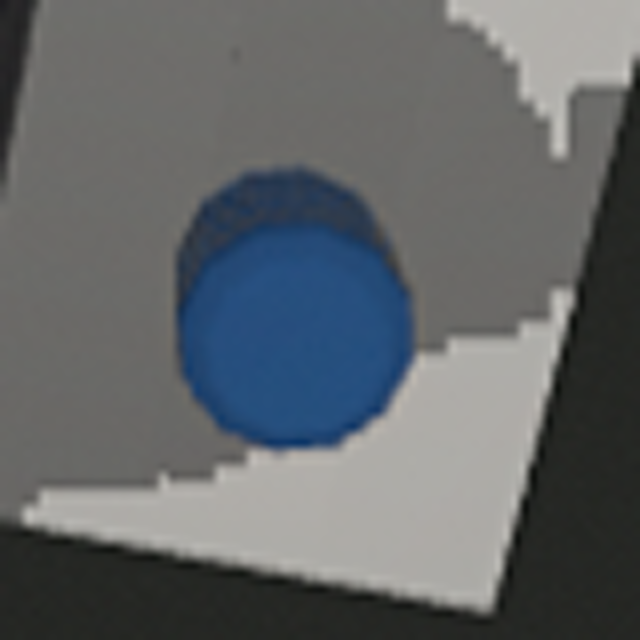

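Request:
arm_command(motion=[{"x":0.03,"y":0.0137,"z":-0.0075,"roll":0,"fingers":0.8}])

```text
clock: 10.07
eef_pos: [0.5213, 0.3102, 0.102]
tool_rot: [0.491, 0.502, -0.494, 0.513]
ft_force: [0.8, 0.3, 0.8]
grip_width: 0.0685
```

```bash
python3 st.py 3 0.520 0.3086 0.0275
```

```text
t 10.22 tcp [0.5166 0.3071 0.093 ] toolx [-0.006 -0.022 -1.   ] tooly [ 1.     0.03  -0.007] j [ 0.55  0.51  0.14  1.22 -0.02  2.09] F [-0.7 -0.4 -0.1] w 0.0685
shift tool xyz [ 0.0655  0.0039 -0.0029]
```

Request:
arm_command(motion=[{"x":0.03,"y":0.001,"z":0,"roll":0,"fingers":0.8}])

```text
clock: 10.3
eef_pos: [0.5208, 0.3084, 0.069]
tool_rot: [0.489, 0.503, -0.496, 0.512]
ft_force: [1.3, 1.1, 1.6]
grip_width: 0.0682
```

```bash
python3 st.py 3 0.520 0.3086 0.0275;  python3 - <<'E'
from h import *
snap('side','d12');snap('wrist','w12')
crop('d12',190,150,330,300,4,'cd12')
E
python3 st.py 0 0.520 0.3086 0.0275
```

```text
t 10.45 tcp [0.5145 0.3045 0.0618] toolx [-0.012 -0.025 -1.   ] tooly [ 0.999  0.03  -0.012] j [ 0.54  0.53  0.09  1.15 -0.02  2.08] F [-0.3  0.3  1.1] w 0.068
shift tool xyz [ 0.0341  0.0061 -0.0048]
t 10.55 tcp [0.5173 0.3063 0.0648] toolx [-0.005 -0.021 -1.   ] tooly [ 1.     0.03  -0.006] j [ 0.54  0.53  0.1   1.15 -0.02  2.08] F [-0.6 -0.4  0.8] w 0.0682
shift tool xyz [ 0.0372  0.003  -0.003 ]
```

View pics/cd12.png

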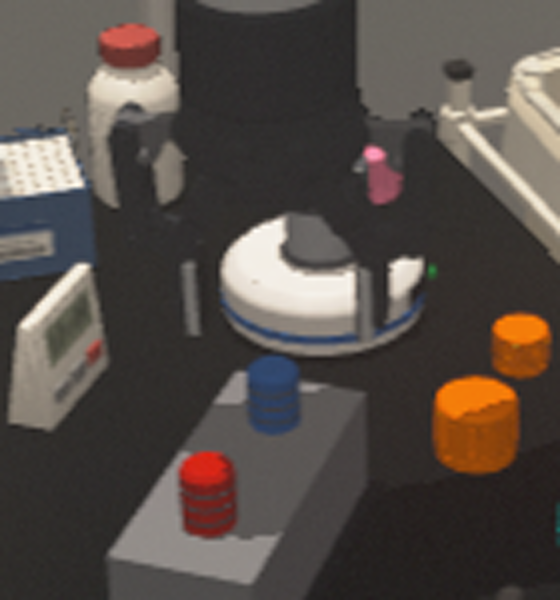

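View pics/w12.png

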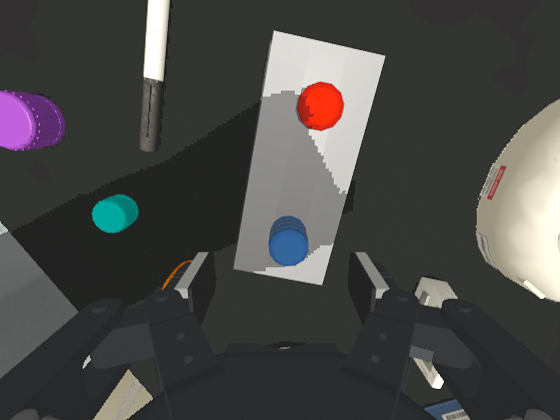

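Request:
arm_command(motion=[{"x":0.022,"y":0.003,"z":-0.003,"roll":0,"fingers":0.8}])

```text
clock: 10.63
eef_pos: [0.5238, 0.311, 0.0493]
tool_rot: [0.489, 0.502, -0.495, 0.512]
ft_force: [1.5, -0.1, 0.8]
grip_width: 0.0684
```

```bash
python3 st.py 4 0.520 0.3086 0.0275
```

```text
t 10.83 tcp [0.5202 0.309  0.0441] toolx [-0.005 -0.021 -1.   ] tooly [ 1.     0.03  -0.005] j [ 0.54  0.56  0.08  1.11 -0.02  2.09] F [0.5 0.6 0.4] w 0.0686
shift tool xyz [ 0.0167 -0.0001  0.    ]
```

Request:
arm_command(motion=[{"x":0.013,"y":0.002,"z":-0.001,"roll":0,"fingers":0.8}])

```text
clock: 10.92
eef_pos: [0.5244, 0.3112, 0.035]
tool_rot: [0.488, 0.503, -0.497, 0.512]
ft_force: [1.2, 0.3, 0.3]
grip_width: 0.0684
```

```bash
python3 st.py 4 0.520 0.3086 0.0275;  python3 - <<'E'
from h import *
snap('side','d13');snap('wrist','w13')
crop('d13',190,150,330,300,4,'cd13')
E
python3 st.py 0 0.520 0.3086 0.0275
```

```text
t 11.12 tcp [0.5219 0.3096 0.031 ] toolx [-0.005 -0.021 -1.   ] tooly [ 1.     0.03  -0.006] j [ 0.54  0.57  0.07  1.09 -0.02  2.08] F [-0.3 -0.9 -0.3] w 0.0679
shift tool xyz [ 0.0036 -0.0019  0.0008]
t 11.22 tcp [0.5222 0.3098 0.0314] toolx [-0.005 -0.021 -1.   ] tooly [ 1.     0.03  -0.005] j [ 0.54  0.57  0.07  1.09 -0.02  2.08] F [-0.3 -0.2 -0.2] w 0.0682
shift tool xyz [ 0.0039 -0.0022  0.0011]
```

View pics/cd13.png

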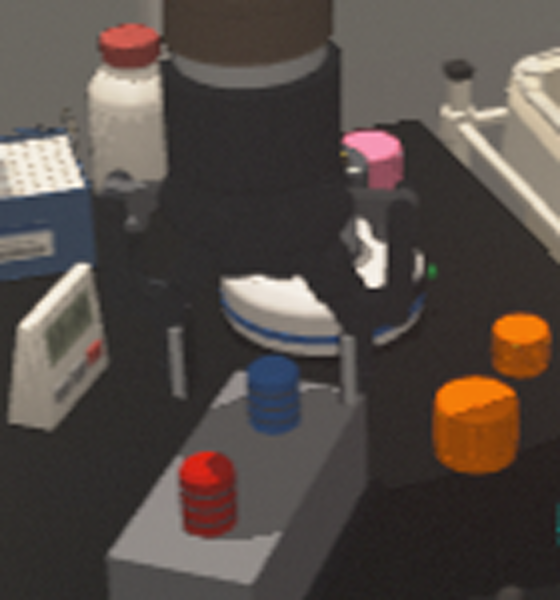

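View pics/w13.png

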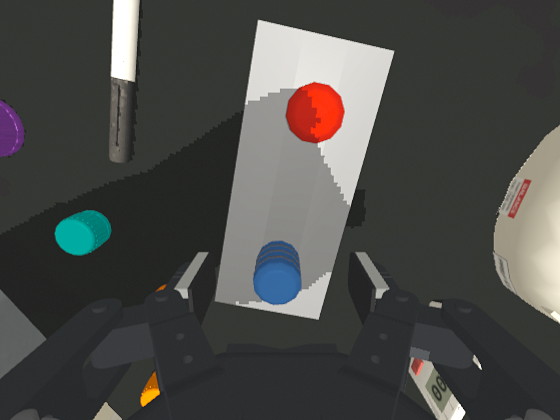

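Request:
arm_command(motion=[{"x":0.001,"y":-0.003,"z":0.001,"roll":0,"fingers":0.8}])

```text
clock: 11.3
eef_pos: [0.5199, 0.309, 0.0308]
tool_rot: [0.486, 0.503, -0.498, 0.512]
ft_force: [0.1, -0.0, -0.5]
grip_width: 0.0684
```

```bash
python3 st.py 3 0.520 0.3086 0.0275
```

```text
t 11.45 tcp [0.519  0.3086 0.0305] toolx [-0.005 -0.021 -1.   ] tooly [ 1.     0.03  -0.005] j [ 0.55  0.57  0.06  1.08 -0.02  2.09] F [-0.4  0.1  0. ] w 0.0683
shift tool xyz [ 0.003   0.0011 -0.    ]
```

Request:
arm_command(motion=[{"x":0,"y":0,"z":0,"roll":0,"fingers":0.4},{"x":0,"y":0,"z":0,"roll":0,"fingers":0},{"x":0,"y":0,"z":0,"roll":0,"fingers":0},{"x":0,"y":0,"z":0,"roll":0,"fingers":0},{"x":0,"y":0,"z":0,"roll":0,"fingers":0},{"x":0,"y":0,"z":0,"roll":0,"fingers":0}])

```text
clock: 11.95
eef_pos: [0.5192, 0.3088, 0.0312]
tool_rot: [0.486, 0.503, -0.498, 0.512]
ft_force: [1.1, 0.3, -0.9]
grip_width: 0.0219
```

```bash
python3 st.py 1 0.520 0.3086 0.0275;  python3 - <<'E'
from h import *
snap('side','d14');snap('wrist','w14')
crop('d14',190,150,330,300,4,'cd14')
E
```

```text
t 12.0 tcp [0.5192 0.3088 0.0311] toolx [-0.004 -0.021 -1.   ] tooly [ 1.     0.03  -0.005] j [ 0.55  0.56  0.06  1.08 -0.02  2.09] F [-0.4  0.3 -0.2] w 0.0221
shift tool xyz [0.0036 0.0008 0.0001]
```

View pics/cd14.png

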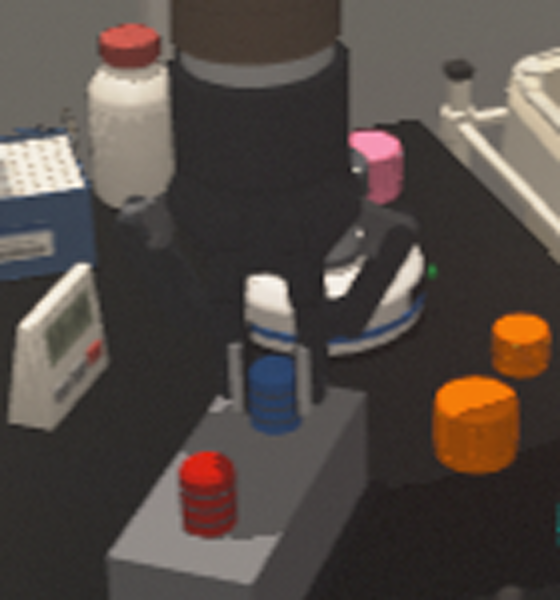

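View pics/w14.png

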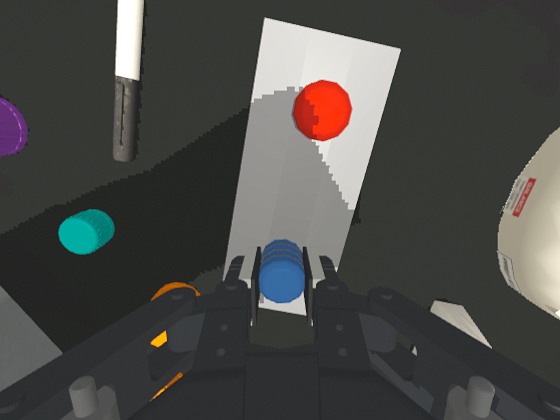

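Request:
arm_command(motion=[{"x":-0.008,"y":0,"z":0,"roll":0,"fingers":0},{"x":-0.01,"y":0,"z":0,"roll":0,"fingers":0},{"x":-0.01,"y":0,"z":0,"roll":0,"fingers":0}])

```text
clock: 12.35
eef_pos: [0.5189, 0.3086, 0.0582]
tool_rot: [0.485, 0.503, -0.5, 0.512]
ft_force: [0.7, 1.1, -1.6]
grip_width: 0.0219
```

```bash
python3 st.py 3 0.520 0.3088 0.15
```

```text
t 12.5 tcp [0.5197 0.3093 0.0593] toolx [-0.004 -0.021 -1.   ] tooly [ 1.     0.03  -0.004] j [ 0.55  0.54  0.1   1.14 -0.02  2.09] F [ 0.2 -1.3 -0.6] w 0.0219
shift tool xyz [-0.0907 -0.0001  0.0024]
```

Clean so far. Continuing up.

Request:
arm_command(motion=[{"x":-0.012,"y":0,"z":0,"roll":0,"fingers":0},{"x":-0.012,"y":0,"z":0,"roll":0,"fingers":0},{"x":-0.016,"y":0,"z":0,"roll":0,"fingers":0},{"x":-0.016,"y":0,"z":0,"roll":0,"fingers":0},{"x":-0.02,"y":0,"z":0,"roll":0,"fingers":0},{"x":-0.02,"y":0,"z":0,"roll":0,"fingers":0}])

```text
clock: 13.0
eef_pos: [0.5144, 0.308, 0.1515]
tool_rot: [0.48, 0.505, -0.504, 0.51]
ft_force: [-1.1, -0.5, -0.4]
grip_width: 0.0219
```

```bash
python3 st.py 3 0.531 0.112 0.15;  python3 - <<'E'
from h import *
snap('side','d15');snap('wrist','w15')
crop('d15',190,110,330,260,4,'cd15')
w=load('w15'); crop('w15',230,290,330,400,6,'cw15')
E
```

```text
t 13.15 tcp [0.5162 0.309  0.1525] toolx [-0.013 -0.027 -1.   ] tooly [ 0.999  0.03  -0.014] j [ 0.55  0.48  0.26  1.37 -0.02  2.09] F [ 0.4 -0.1 -1.4] w 0.0223
shift tool xyz [0.0077 0.0089 0.1972]
```

View pics/cd15.png

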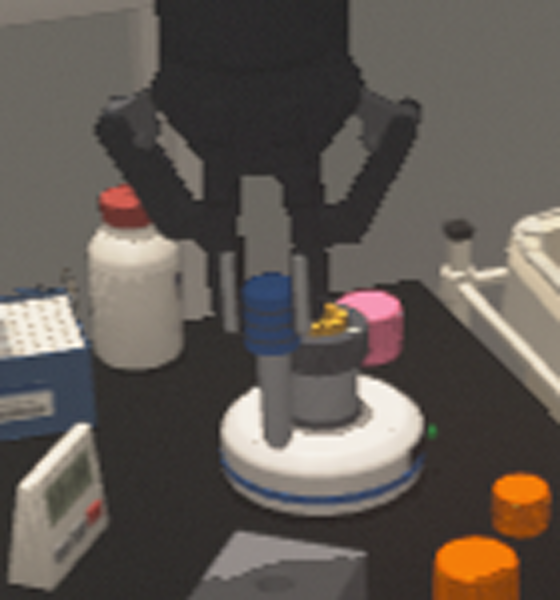

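View pics/w15.png

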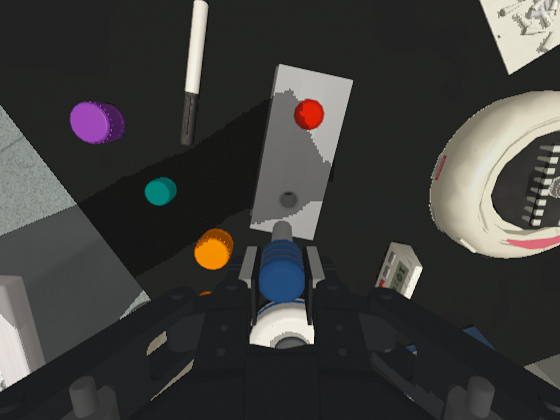

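Run:
```python
from h import *
crop('d10',240,175,300,245,8,'cd10')
for i,X,Y in (('d9',0,0),): pass
snap('scene','s15'); crop('s15',260,150,350,250,6,'cs15')
```

```text
(no output)
```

View pics/cd10.png

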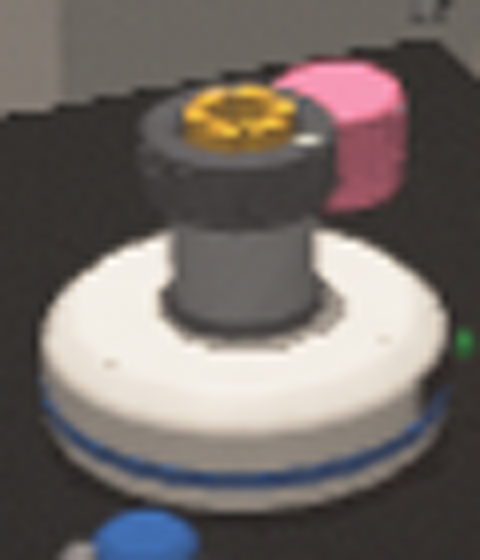

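View pics/cs15.png

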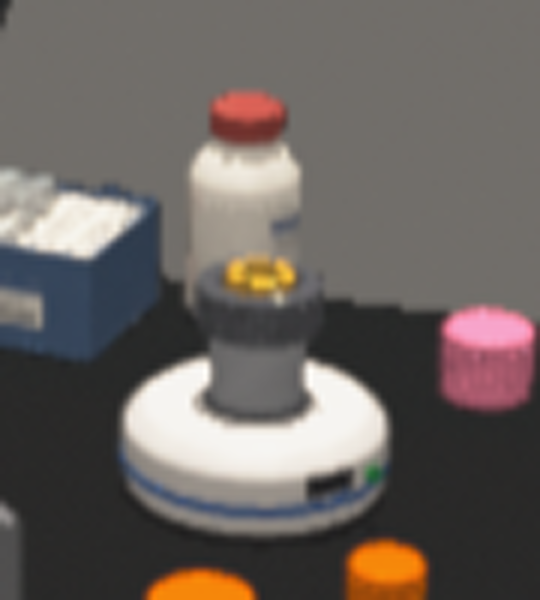

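Run:
```python
from h import *
d=load('d10'); s=load('s15')
a=px(240,175,8,240,113); print(a,atz(d,*a,.096))
a=px(240,175,8,238,131); print(a,atz(d,*a,.092))
b=px(260,150,6,261,272); print(b,atz(s,*b,.096))
w=load('w2'); print('housing?',atz(w,*px(220,130,5,305,310),.03))
```

```text
(269.5625, 188.6875) [0.53266737 0.11054439 0.096     ]
(269.3125, 190.9375) [0.53285896 0.11317659 0.092     ]
(303.0833333333333, 194.91666666666666) [0.52538167 0.11150357 0.096     ]
housing? [0.53118357 0.11381742 0.03      ]
```

Request:
arm_command(motion=[{"x":0,"y":0.002,"z":0.039,"roll":0,"fingers":0},{"x":0,"y":0.002,"z":0.039,"roll":0,"fingers":0},{"x":0,"y":0.002,"z":0.039,"roll":0,"fingers":0},{"x":0,"y":0.002,"z":0.039,"roll":0,"fingers":0},{"x":0,"y":0.002,"z":0.03,"roll":0,"fingers":0}])

```text
clock: 13.72
eef_pos: [0.525, 0.1224, 0.1441]
tool_rot: [0.472, 0.512, -0.505, 0.511]
ft_force: [0.1, -0.1, -1.3]
grip_width: 0.0222
```

```bash
python3 st.py 3 0.531 0.112 0.13
```

```text
t 13.87 tcp [0.5255 0.1227 0.1443] toolx [-0.033 -0.032 -0.999] tooly [ 0.999  0.042 -0.034] j [ 0.24  0.38  0.07  1.3  -0.02  1.77] F [ 0.1  0.4 -1. ] w 0.022
shift tool xyz [0.0145 0.0055 0.0104]
```

Request:
arm_command(motion=[{"x":-0.03,"y":0.006,"z":0.0104,"roll":0,"fingers":0}])

```text
clock: 13.95
eef_pos: [0.5268, 0.1135, 0.1676]
tool_rot: [0.468, 0.515, -0.509, 0.506]
ft_force: [-1.2, 0.5, -1.8]
grip_width: 0.0218
```

```bash
python3 st.py 4 0.531 0.112 0.145
```

```text
t 14.15 tcp [0.5333 0.1145 0.1743] toolx [-0.032 -0.032 -0.999] tooly [ 0.999  0.042 -0.033] j [ 0.23  0.37  0.14  1.38 -0.02  1.75] F [ 0.6  0.8 -1.8] w 0.0215
shift tool xyz [ 0.0294 -0.0015  0.0015]
```

Request:
arm_command(motion=[{"x":0.01,"y":0,"z":0,"roll":0,"fingers":0},{"x":0.01,"y":0,"z":0,"roll":0,"fingers":0},{"x":0.01,"y":0,"z":0,"roll":0,"fingers":0}])

```text
clock: 14.4
eef_pos: [0.5323, 0.1174, 0.1426]
tool_rot: [0.473, 0.512, -0.503, 0.511]
ft_force: [0.5, 1.3, -1.4]
grip_width: 0.0218
```

```bash
python3 st.py 4 0.531 0.112 0.145
```

```text
t 14.6 tcp [0.5319 0.1168 0.143 ] toolx [-0.032 -0.031 -0.999] tooly [ 0.998  0.047 -0.033] j [ 0.23  0.39  0.08  1.3  -0.02  1.75] F [ 0.2 -0.4 -0.9] w 0.0221
shift tool xyz [-0.0019 -0.0012  0.0048]
```

Request:
arm_command(motion=[{"x":-0.03,"y":0,"z":0.004,"roll":0,"fingers":0}])

```text
clock: 14.68
eef_pos: [0.5288, 0.1137, 0.1676]
tool_rot: [0.468, 0.515, -0.507, 0.509]
ft_force: [-0.4, -0.4, -2.5]
grip_width: 0.0218
```

```bash
python3 st.py 4 0.531 0.112 0.145
```

```text
t 14.88 tcp [0.5343 0.1143 0.1744] toolx [-0.029 -0.03  -0.999] tooly [ 0.998  0.047 -0.03 ] j [ 0.23  0.37  0.14  1.37 -0.02  1.75] F [-0.5 -0.1 -1.7] w 0.0219
shift tool xyz [ 0.0295 -0.0025  0.0013]
```

Request:
arm_command(motion=[{"x":0.036,"y":-0.01,"z":0,"roll":0,"fingers":0},{"x":-0.005,"y":0.0,"z":0,"roll":0,"fingers":0}])

```text
clock: 15.05
eef_pos: [0.513, 0.1109, 0.136]
tool_rot: [0.468, 0.515, -0.508, 0.508]
ft_force: [-5.7, -1.1, -6.7]
grip_width: 0.0217
```

```bash
python3 st.py 4 0.531 0.112 0.145
```

```text
t 15.25 tcp [0.5325 0.1151 0.1516] toolx [-0.008 -0.025 -1.   ] tooly [ 0.999  0.047 -0.009] j [ 0.23  0.36  0.06  1.29 -0.02  1.75] F [-0.1  0.3 -1. ] w 0.0217
shift tool xyz [ 0.0067 -0.0016  0.0029]
```

Request:
arm_command(motion=[{"x":0.0,"y":-0.001,"z":0.003,"roll":0,"fingers":0}])

```text
clock: 15.33
eef_pos: [0.5344, 0.113, 0.1537]
tool_rot: [0.481, 0.507, -0.495, 0.517]
ft_force: [0.9, 0.2, -1.2]
grip_width: 0.0217
```

```bash
python3 st.py 4 0.531 0.112 0.145;  python3 - <<'E'
from h import *
snap('side','d16');snap('scene','s16')
crop('d16',230,140,310,220,8,'cd16')
crop('s16',265,140,345,220,8,'cs16')
E
python3 st.py 0 0.531 0.112 0.145
```

```text
t 15.53 tcp [0.5332 0.1123 0.153 ] toolx [-0.005 -0.025 -1.   ] tooly [ 0.999  0.047 -0.006] j [ 0.22  0.36  0.06  1.29 -0.02  1.75] F [-0.4 -1.1 -1.2] w 0.0222
shift tool xyz [ 0.008  -0.0022 -0.    ]
t 15.63 tcp [0.5324 0.1122 0.1522] toolx [-0.007 -0.025 -1.   ] tooly [ 0.999  0.047 -0.008] j [ 0.22  0.36  0.06  1.29 -0.02  1.75] F [-0.6  1.1 -0.9] w 0.0221
shift tool xyz [ 0.0072 -0.0014 -0.    ]
```

View pics/cd16.png

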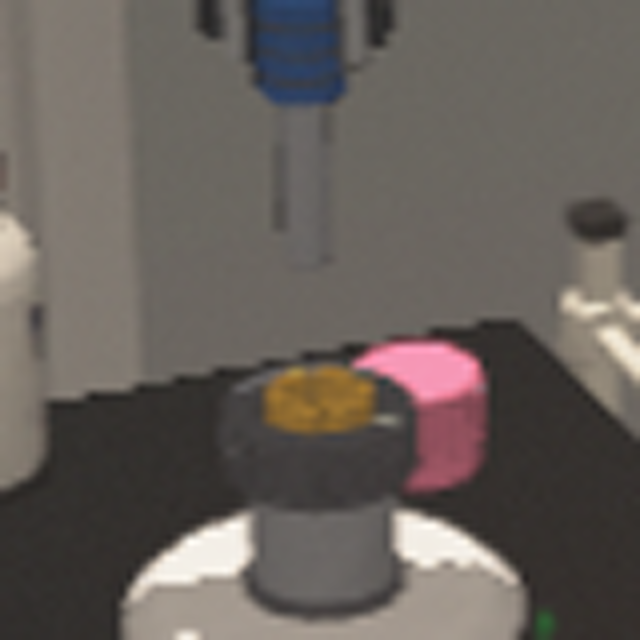

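View pics/cs16.png

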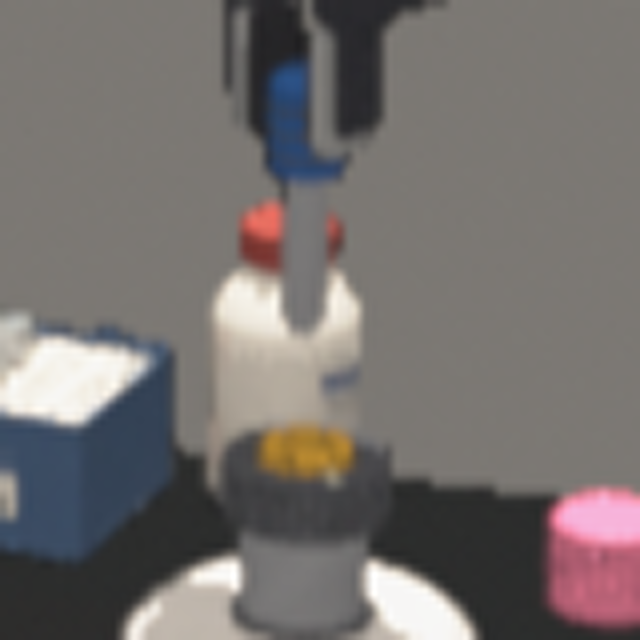

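Request:
arm_command(motion=[{"x":0.012,"y":-0.001,"z":0.0005,"roll":0,"fingers":0}])

```text
clock: 15.72
eef_pos: [0.5335, 0.1119, 0.1426]
tool_rot: [0.482, 0.506, -0.495, 0.517]
ft_force: [0.6, -0.6, -0.6]
grip_width: 0.022
```

```bash
python3 st.py 5 0.5311 0.1119 0.126
```

```text
t 15.97 tcp [0.5314 0.1114 0.1404] toolx [-0.007 -0.025 -1.   ] tooly [ 0.999  0.047 -0.008] j [ 0.22  0.36  0.04  1.26 -0.02  1.74] F [ 0.1 -0.2 -0.9] w 0.022
shift tool xyz [ 0.0144 -0.0002 -0.0009]
```

Request:
arm_command(motion=[{"x":0.012,"y":-0.001,"z":0,"roll":0,"fingers":0}])

```text
clock: 16.05
eef_pos: [0.5326, 0.1116, 0.131]
tool_rot: [0.482, 0.506, -0.495, 0.517]
ft_force: [1.1, -0.1, -1.0]
grip_width: 0.0217
```

```bash
python3 st.py 5 0.5311 0.1119 0.126;python3 - <<'E'
from h import *
snap('side','d17');snap('scene','s17')
crop('d17',230,140,310,220,8,'cd17')
crop('s17',265,140,345,220,8,'cs17')
E
python3 st.py 0 0.5311 0.1119 0.126
```

```text
t 16.3 tcp [0.5305 0.1111 0.129 ] toolx [-0.007 -0.025 -1.   ] tooly [ 0.999  0.047 -0.008] j [ 0.22  0.37  0.01  1.23 -0.02  1.74] F [-0.2 -0.5 -1.6] w 0.0218
shift tool xyz [ 0.0029  0.0006 -0.0008]
t 16.4 tcp [0.5308 0.1112 0.1291] toolx [-0.006 -0.025 -1.   ] tooly [ 0.999  0.047 -0.007] j [ 0.22  0.37  0.01  1.23 -0.02  1.74] F [ 0.2 -0.2 -2.1] w 0.0218
shift tool xyz [ 0.0031  0.0004 -0.0008]
```

View pics/cd17.png

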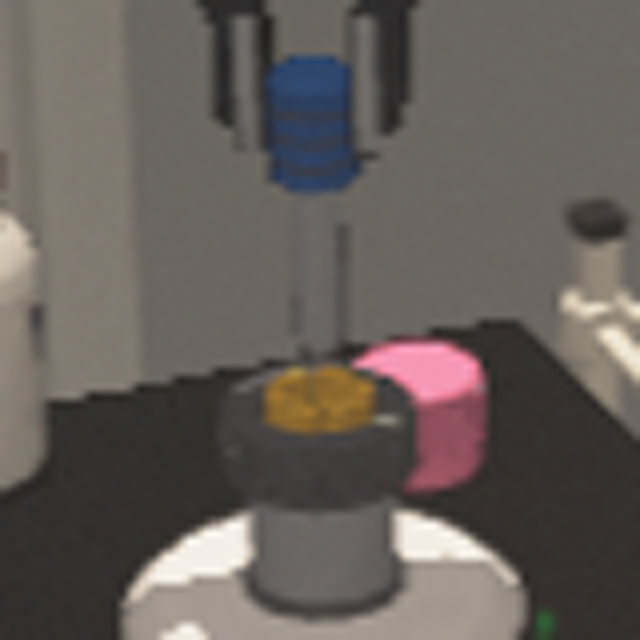

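View pics/cs17.png

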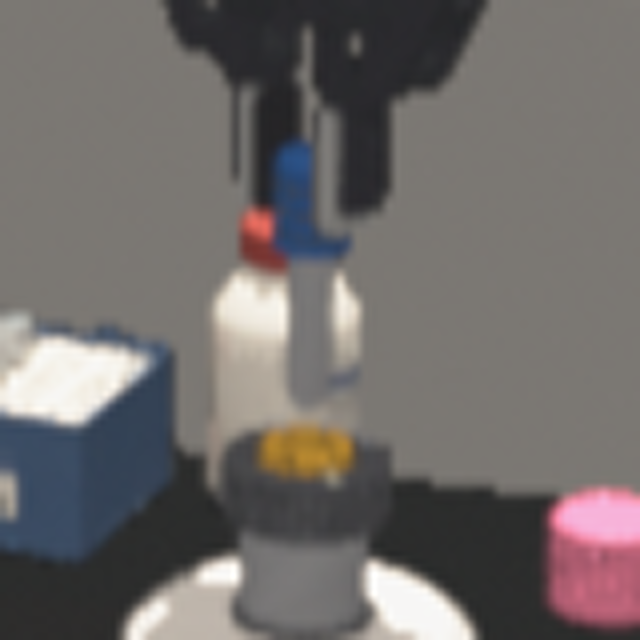

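Request:
arm_command(motion=[{"x":0.01,"y":-0.0003,"z":-0.0004,"roll":0,"fingers":0}])

```text
clock: 16.48
eef_pos: [0.5324, 0.1117, 0.1212]
tool_rot: [0.482, 0.506, -0.494, 0.517]
ft_force: [0.1, 0.0, -1.2]
grip_width: 0.0215
```

```bash
python3 st.py 4 0.5311 0.1115 0.067
```

```text
t 16.68 tcp [0.5299 0.1112 0.1186] toolx [-0.007 -0.025 -1.   ] tooly [ 0.999  0.047 -0.008] j [ 0.22  0.37 -0.01  1.2  -0.02  1.75] F [ 0.4  0.6 -0.3] w 0.0221
shift tool xyz [ 0.0515  0.0017 -0.0015]
```

Request:
arm_command(motion=[{"x":0.008,"y":0,"z":0,"roll":0,"fingers":0}])

```text
clock: 16.77
eef_pos: [0.5311, 0.1113, 0.1118]
tool_rot: [0.481, 0.507, -0.495, 0.517]
ft_force: [0.2, 0.3, -1.3]
grip_width: 0.022
```

```bash
python3 st.py 4 0.5311 0.1115 0.067;python3 - <<'E'
from h import *
snap('side','d18');snap('scene','s18')
crop('d18',230,140,310,220,8,'cd18')
crop('s18',265,140,345,220,8,'cs18')
E
```

```text
t 16.97 tcp [0.5298 0.1108 0.1102] toolx [-0.008 -0.026 -1.   ] tooly [ 0.999  0.047 -0.009] j [ 0.22  0.38 -0.02  1.18 -0.02  1.74] F [ 0.2 -0.2 -1.6] w 0.0218
shift tool xyz [ 0.0431  0.0017 -0.0018]
```

View pics/cd18.png

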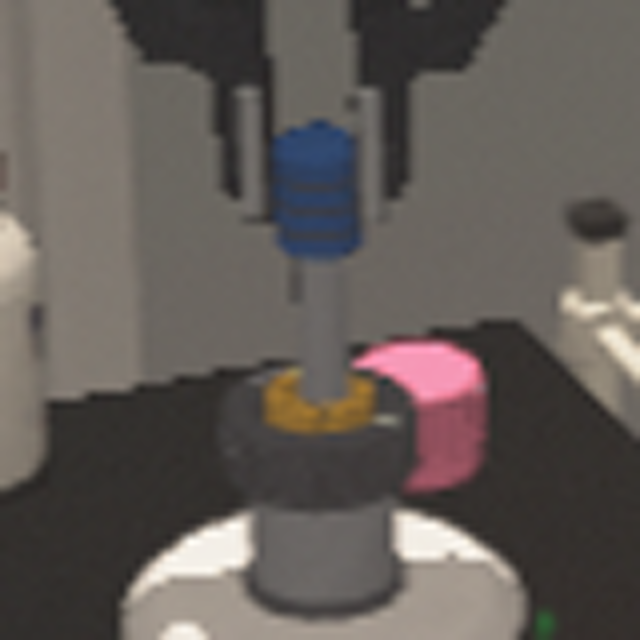

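View pics/cs18.png

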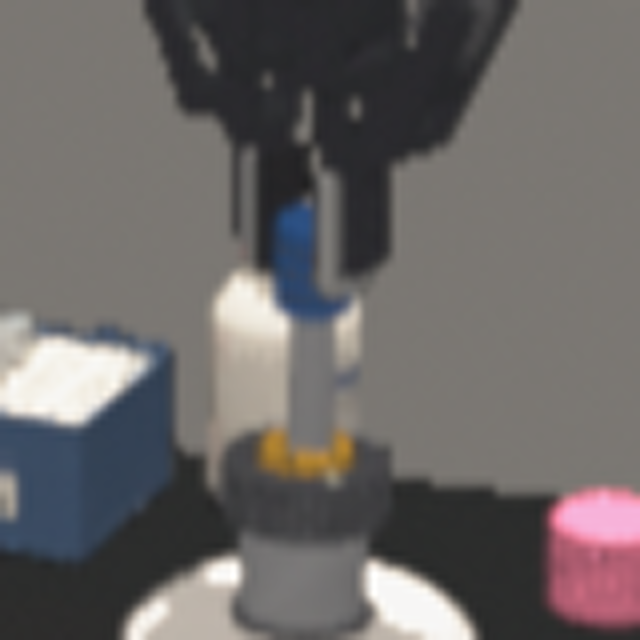

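Request:
arm_command(motion=[{"x":0.01,"y":0.0015,"z":-0.001,"roll":0,"fingers":0}])

```text
clock: 17.15
eef_pos: [0.5325, 0.1118, 0.1022]
tool_rot: [0.481, 0.506, -0.495, 0.517]
ft_force: [-0.6, -1.0, 0.5]
grip_width: 0.0219
```

```bash
python3 st.py 3 0.5311 0.1115 0.067
```

```text
t 17.3 tcp [0.5307 0.1114 0.0994] toolx [-0.009 -0.026 -1.   ] tooly [ 0.999  0.047 -0.01 ] j [ 0.22  0.39 -0.03  1.16 -0.02  1.75] F [ 0.6 -0.7 -2.1] w 0.0218
shift tool xyz [ 0.0324  0.0008 -0.0009]
```

Request:
arm_command(motion=[{"x":0.01,"y":0.0008,"z":-0.0005,"roll":0,"fingers":0}])

```text
clock: 17.38
eef_pos: [0.5325, 0.1117, 0.0908]
tool_rot: [0.48, 0.507, -0.496, 0.516]
ft_force: [-0.4, -2.4, -0.4]
grip_width: 0.0218
```

```bash
python3 st.py 3 0.5311 0.1115 0.067
```

```text
t 17.53 tcp [0.5307 0.1115 0.0883] toolx [-0.011 -0.027 -1.   ] tooly [ 0.999  0.047 -0.012] j [ 0.22  0.4  -0.05  1.14 -0.02  1.75] F [ 0.6 -1.2 -1.7] w 0.0222
shift tool xyz [ 0.0213  0.0007 -0.0006]
```

Request:
arm_command(motion=[{"x":0.01,"y":0.0008,"z":-0.0005,"roll":0,"fingers":0}])

```text
clock: 17.62
eef_pos: [0.5325, 0.1116, 0.0796]
tool_rot: [0.479, 0.507, -0.497, 0.516]
ft_force: [0.0, -2.2, 1.8]
grip_width: 0.0219
```

```bash
python3 st.py 3 0.5311 0.1115 0.067
```

```text
t 17.77 tcp [0.5308 0.1116 0.0771] toolx [-0.012 -0.027 -1.   ] tooly [ 0.999  0.047 -0.014] j [ 0.22  0.41 -0.06  1.11 -0.02  1.75] F [ 0.5 -1.  -1.4] w 0.0219
shift tool xyz [ 0.0101  0.0004 -0.0002]
```

Request:
arm_command(motion=[{"x":0.006,"y":0.0005,"z":0,"roll":0,"fingers":0}])

```text
clock: 17.85
eef_pos: [0.5319, 0.1114, 0.0719]
tool_rot: [0.479, 0.508, -0.498, 0.515]
ft_force: [-0.4, -1.1, 0.5]
grip_width: 0.0216
```

```bash
python3 st.py 4 0.5311 0.1115 0.067;python3 - <<'E'
from h import *
snap('side','d19');snap('scene','s19')
crop('d19',230,140,310,220,8,'cd19')
crop('s19',265,140,345,220,8,'cs19')
E
```

```text
t 18.05 tcp [0.5308 0.1115 0.0707] toolx [-0.013 -0.027 -1.   ] tooly [ 0.999  0.047 -0.015] j [ 0.22  0.42 -0.07  1.1  -0.02  1.75] F [-0.3 -1.2 -1.6] w 0.022
shift tool xyz [ 0.0037  0.0004 -0.0001]
```

View pics/cd19.png

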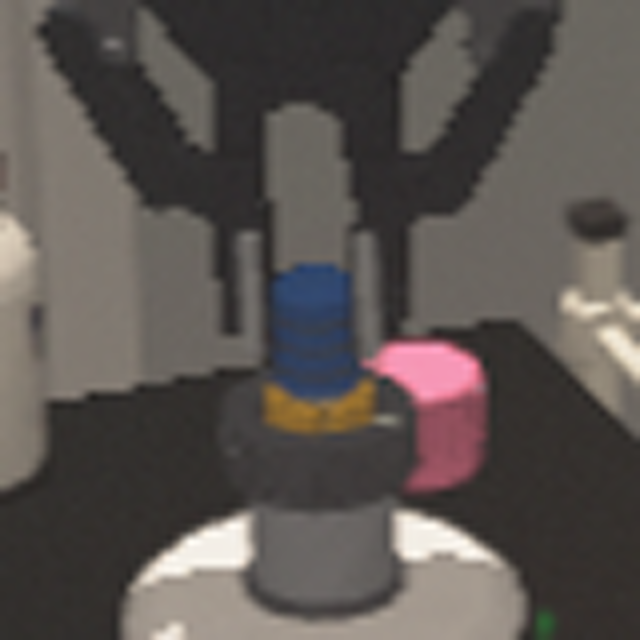

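View pics/cs19.png

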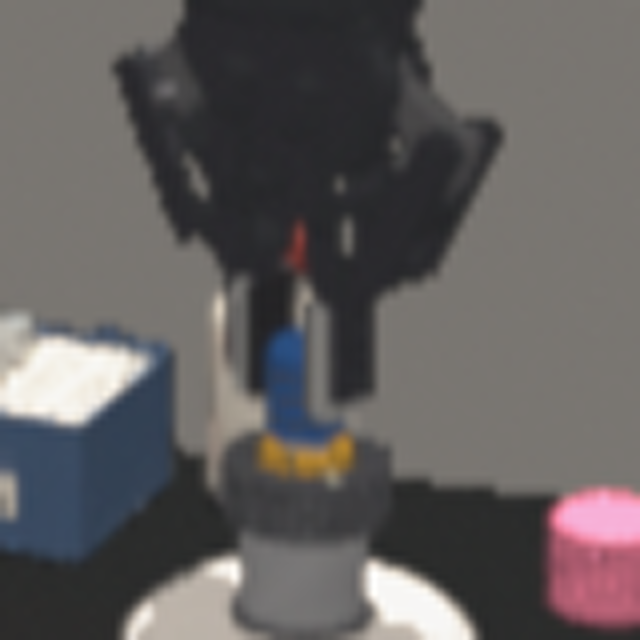

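Request:
arm_command(motion=[{"x":0.003,"y":0.0005,"z":0,"roll":0,"fingers":0}])

```text
clock: 18.23
eef_pos: [0.5316, 0.1114, 0.0686]
tool_rot: [0.478, 0.508, -0.498, 0.515]
ft_force: [-1.0, -2.5, 0.2]
grip_width: 0.0219
```

```bash
python3 st.py 3 0.5311 0.1115 0.067
```

```text
t 18.38 tcp [0.5312 0.1114 0.0679] toolx [-0.013 -0.027 -1.   ] tooly [ 0.999  0.047 -0.015] j [ 0.22  0.42 -0.07  1.09 -0.02  1.75] F [-0.7 -1.8 -1.7] w 0.0216
shift tool xyz [ 0.0008 -0.0001 -0.0002]
```

Request:
arm_command(motion=[{"x":0.002,"y":0,"z":0,"roll":0,"fingers":0}])

```text
clock: 18.47
eef_pos: [0.5316, 0.1113, 0.0669]
tool_rot: [0.478, 0.508, -0.498, 0.515]
ft_force: [-6.6, -2.3, 20.9]
grip_width: 0.0217
```

```bash
python3 st.py 3 0.5311 0.1115 0.065
```

```text
t 18.62 tcp [0.5315 0.1113 0.0671] toolx [-0.012 -0.027 -1.   ] tooly [ 0.999  0.047 -0.013] j [ 0.22  0.42 -0.07  1.09 -0.02  1.75] F [-2.4 -2.   5.3] w 0.0216
shift tool xyz [ 0.0021 -0.0003 -0.0002]
```

Request:
arm_command(motion=[{"x":0,"y":0,"z":0,"roll":0,"fingers":1},{"x":0,"y":0,"z":0,"roll":0,"fingers":1},{"x":0,"y":0,"z":0,"roll":0,"fingers":1},{"x":0,"y":0,"z":0,"roll":0,"fingers":1},{"x":-0.01,"y":0,"z":0,"roll":-0.12,"fingers":1},{"x":0,"y":0,"z":0,"roll":-0.12,"fingers":1}])

```text
clock: 19.12
eef_pos: [0.5329, 0.1139, 0.0782]
tool_rot: [0.413, 0.566, -0.429, 0.57]
ft_force: [0.6, 0.1, 0.3]
grip_width: 0.0851
```

```bash
python3 st.py 1 0.5311 0.1115 0.067;python3 - <<'E'
from h import *
snap('side','d20');snap('wrist','w20')
crop('d20',230,140,310,220,8,'cd20')
E
```

```text
t 19.17 tcp [0.5321 0.1137 0.0772] toolx [-0.011 -0.023 -1.   ] tooly [ 0.955  0.295 -0.017] j [ 0.22  0.42 -0.06  1.11 -0.02  1.49] F [-0.2 -0.2 -1. ] w 0.0853
shift tool xyz [ 0.0102 -0.0014  0.0016]
```

View pics/cd20.png

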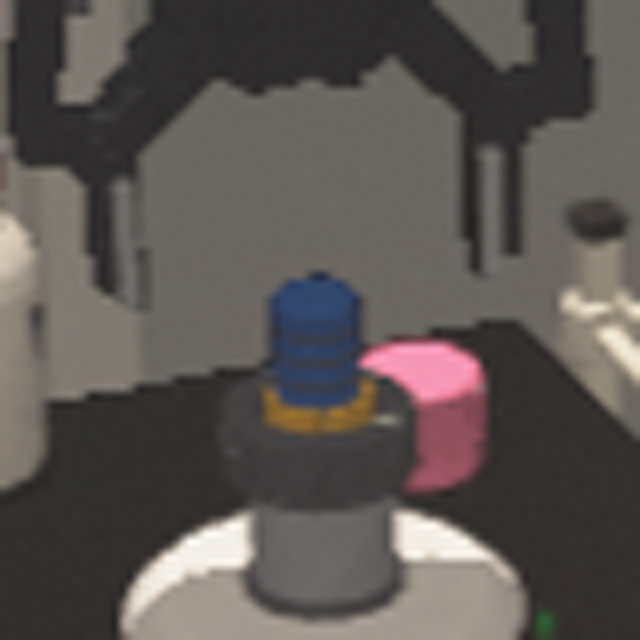

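View pics/w20.png

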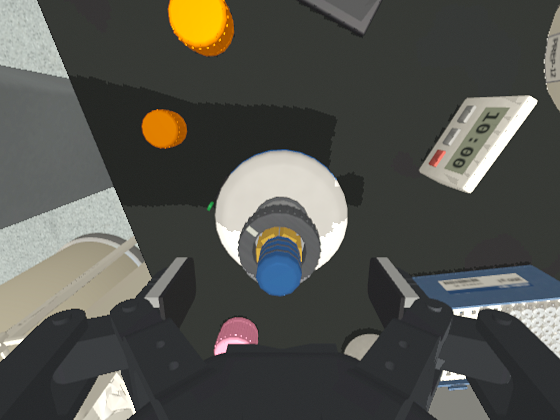

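Request:
arm_command(motion=[{"x":-0.004,"y":0,"z":0,"roll":-0.124,"fingers":1},{"x":0,"y":0,"z":0,"roll":-0.124,"fingers":1},{"x":0,"y":0,"z":0,"roll":-0.124,"fingers":1},{"x":0,"y":0,"z":0,"roll":-0.124,"fingers":1},{"x":0,"y":0,"z":0,"roll":-0.124,"fingers":1},{"x":0,"y":0,"z":0,"roll":-0.124,"fingers":1},{"x":0,"y":0,"z":0,"roll":-0.124,"fingers":1},{"x":0,"y":0,"z":0,"roll":-0.124,"fingers":1},{"x":0,"y":0,"z":0,"roll":-0.124,"fingers":1},{"x":0,"y":0,"z":0,"roll":-0.124,"fingers":1},{"x":0,"y":0,"z":0,"roll":-0.124,"fingers":1},{"x":0,"y":0,"z":0,"roll":-0.124,"fingers":1},{"x":0,"y":0,"z":0,"roll":-0.124,"fingers":1},{"x":0,"y":0,"z":0,"roll":-0.124,"fingers":1},{"x":0,"y":0,"z":0,"roll":-0.124,"fingers":1},{"x":0,"y":0,"z":0,"roll":-0.124,"fingers":1},{"x":0,"y":0,"z":0,"roll":-0.124,"fingers":1},{"x":0,"y":0,"z":0,"roll":-0.124,"fingers":1},{"x":0,"y":0,"z":0,"roll":-0.124,"fingers":1}])

```text
clock: 20.85
eef_pos: [0.527, 0.1141, 0.073]
tool_rot: [-0.369, 0.616, 0.364, 0.593]
ft_force: [0.4, -0.3, 0.0]
grip_width: 0.0854
```

```bash
python3 st.py 3 0.5313 0.1115 0.03
```

```text
t 21.0 tcp [0.527  0.1141 0.0731] toolx [-0.024 -0.023 -0.999] tooly [-0.883  0.469  0.011] j [ 0.22  0.42 -0.06  1.12 -0.02 -0.86] F [-0.5  0.4  0.3] w 0.0854
shift tool xyz [ 0.043  -0.0055  0.001 ]
```

Request:
arm_command(motion=[{"x":0.02,"y":-0.0048,"z":-0.0005,"roll":0,"fingers":1}])

```text
clock: 21.08
eef_pos: [0.5334, 0.1121, 0.0563]
tool_rot: [-0.366, 0.616, 0.36, 0.598]
ft_force: [0.5, -0.3, 0.6]
grip_width: 0.0851
```

```bash
python3 st.py 3 0.531 0.1114 0.03
```

```text
t 21.23 tcp [0.529  0.1106 0.0517] toolx [-0.028 -0.024 -0.999] tooly [-0.882  0.472  0.014] j [ 0.22  0.45 -0.08  1.07 -0.02 -0.86] F [-0.4 -0.4  0.2] w 0.0853
shift tool xyz [ 0.0216 -0.0017  0.0024]
```

Request:
arm_command(motion=[{"x":0.015,"y":-0.001,"z":0,"roll":0,"fingers":1}])

```text
clock: 21.32
eef_pos: [0.5318, 0.1104, 0.0395]
tool_rot: [-0.365, 0.618, 0.36, 0.596]
ft_force: [0.7, -0.4, -1.2]
grip_width: 0.0851
```

```bash
python3 st.py 3 0.531 0.1114 0.03;python3 - <<'E'
from h import *
snap('side','d21');snap('wrist','w21')
crop('d21',220,130,320,230,7,'cd21')
E
```

```text
t 21.47 tcp [0.5284 0.1096 0.0364] toolx [-0.031 -0.024 -0.999] tooly [-0.881  0.473  0.016] j [ 0.22  0.46 -0.1   1.04 -0.02 -0.86] F [0.3 0.1 0.8] w 0.0852
shift tool xyz [ 0.0063 -0.0015  0.003 ]
```

View pics/cd21.png

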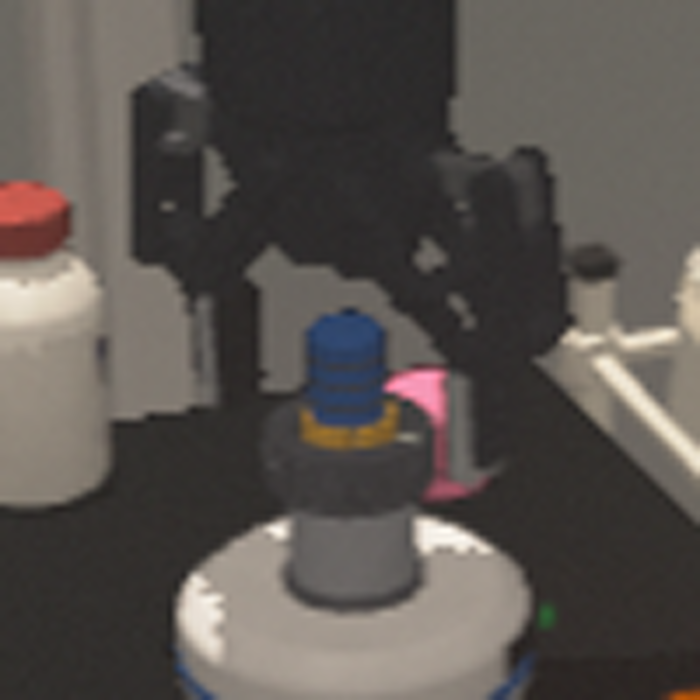

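View pics/w21.png

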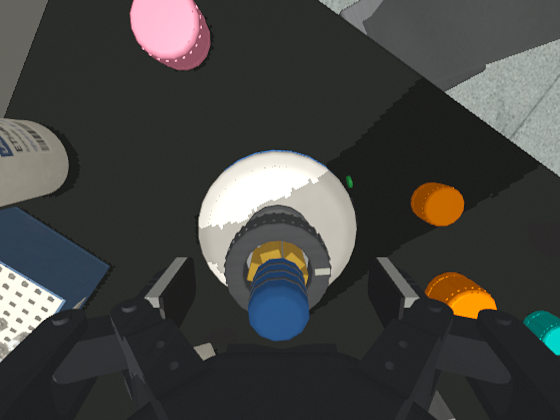

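Request:
arm_command(motion=[{"x":0.009,"y":-0.0005,"z":0.003,"roll":0,"fingers":1}])

```text
clock: 21.65
eef_pos: [0.5332, 0.1124, 0.0306]
tool_rot: [-0.366, 0.618, 0.36, 0.596]
ft_force: [0.1, -0.3, -0.4]
grip_width: 0.0848
```

```bash
python3 st.py 4 0.531 0.1114 0.03
```

```text
t 21.85 tcp [0.5312 0.1122 0.0283] toolx [-0.028 -0.023 -0.999] tooly [-0.881  0.472  0.014] j [ 0.22  0.47 -0.11  1.02 -0.02 -0.86] F [-0.2 -0.8 -0.4] w 0.0855
shift tool xyz [-0.0017 -0.0002 -0.0009]
```

Request:
arm_command(motion=[{"x":0,"y":0,"z":0,"roll":0,"fingers":0.5},{"x":0,"y":0,"z":0,"roll":0,"fingers":0},{"x":0,"y":0,"z":0,"roll":0,"fingers":0},{"x":0,"y":0,"z":0,"roll":0,"fingers":0},{"x":0,"y":0,"z":0,"roll":0,"fingers":0}])

```text
clock: 22.27
eef_pos: [0.5327, 0.1117, 0.0297]
tool_rot: [-0.366, 0.619, 0.36, 0.595]
ft_force: [-0.1, 0.8, -3.8]
grip_width: 0.0496
```

```bash
python3 st.py 1 0.531 0.1114 0.03;python3 - <<'E'
from h import *
snap('side','d22')
crop('d22',220,130,320,230,7,'cd22')
E
```

```text
t 22.32 tcp [0.5327 0.1117 0.0296] toolx [-0.024 -0.025 -0.999] tooly [-0.881  0.473  0.01 ] j [ 0.22  0.47 -0.1   1.02 -0.02 -0.86] F [-0.3 -0.7  0.2] w 0.0489
shift tool xyz [-0.0003  0.0014 -0.0011]
```

View pics/cd22.png

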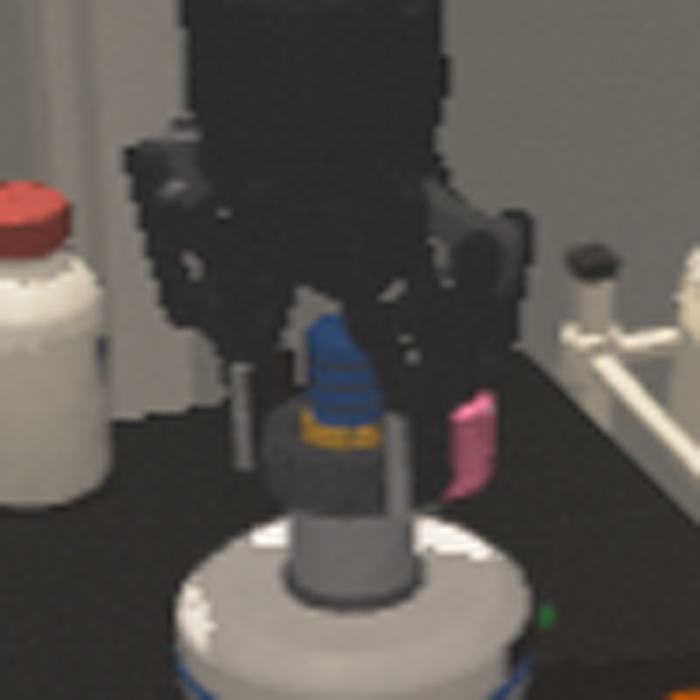

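Request:
arm_command(motion=[{"x":0,"y":0,"z":0,"roll":0.1,"fingers":0},{"x":0,"y":0,"z":0,"roll":0.1,"fingers":0},{"x":0,"y":0,"z":0,"roll":0.1,"fingers":0},{"x":0,"y":0,"z":0,"roll":0.1,"fingers":0},{"x":0,"y":0,"z":0,"roll":0.1,"fingers":0}])

```text
clock: 22.78
eef_pos: [0.5346, 0.1102, 0.0297]
tool_rot: [-0.201, 0.69, 0.188, 0.67]
ft_force: [2.7, -5.0, 0.5]
grip_width: 0.0497
```

```bash
python3 st.py 0 0.531 0.1114 0.03;python3 - <<'E'
from h import *
o=get_obs();print(o['ft_torque'].round(3), o['joint_pos'][5])
snap('side','d23')
crop('d23',220,130,320,230,7,'cd23')
E
```

```text
t 22.78 tcp [0.5346 0.1102 0.0297] toolx [-0.022 -0.026 -0.999] tooly [-0.528  0.849 -0.01 ] j [ 0.22  0.47 -0.1   1.02 -0.02 -0.34] F [ 2.7 -5.   0.5] w 0.0497
shift tool xyz [-0.0003  0.003  -0.0024]
[0.494 0.304 0.231] -0.34031543811979914
```

View pics/cd23.png

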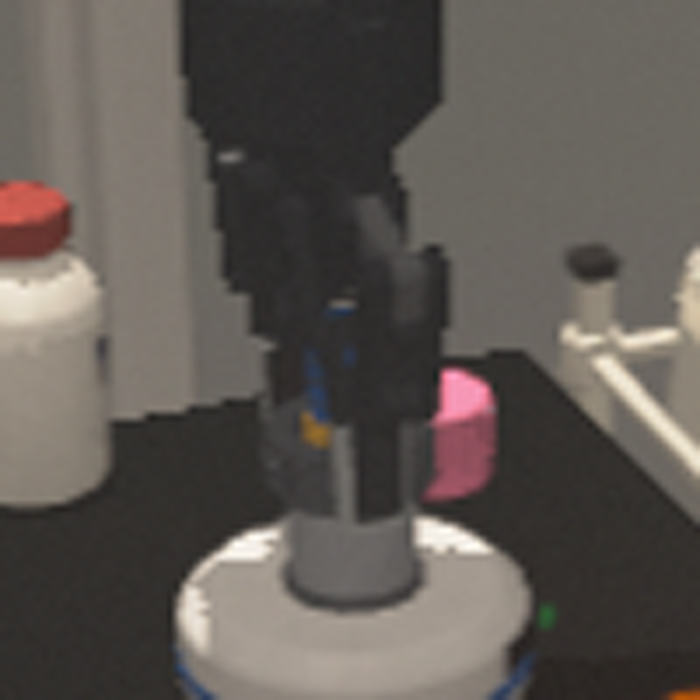

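Request:
arm_command(motion=[{"x":0,"y":0,"z":-0.001,"roll":0.1,"fingers":0},{"x":0,"y":0,"z":-0.001,"roll":0.1,"fingers":0},{"x":0,"y":0,"z":-0.0005,"roll":0.1,"fingers":0},{"x":0,"y":0,"z":-0.0005,"roll":0.1,"fingers":0},{"x":0,"y":0,"z":0,"roll":0.1,"fingers":0},{"x":0,"y":0,"z":0,"roll":0.1,"fingers":0}])

```text
clock: 23.33
eef_pos: [0.5356, 0.1077, 0.0295]
tool_rot: [0.022, 0.713, -0.035, 0.7]
ft_force: [-0.4, -5.3, 1.3]
grip_width: 0.0495
```

```bash
python3 st.py 0 0.531 0.1114 0.03;python3 - <<'E'
from h import *
o=get_obs();print(o['ft_torque'].round(3), o['joint_pos'][5])
E
```

```text
t 23.33 tcp [0.5356 0.1077 0.0295] toolx [-0.018 -0.017 -1.   ] tooly [ 0.081  0.997 -0.018] j [ 0.21  0.47 -0.11  1.01 -0.01  0.29] F [-0.4 -5.3  1.3] w 0.0495
shift tool xyz [-0.0005  0.0033 -0.0049]
[ 0.775 -0.074  0.21 ] 0.28719190347256
```

Request:
arm_command(motion=[{"x":0,"y":0,"z":-0.0005,"roll":0.1,"fingers":0},{"x":0,"y":0,"z":-0.0005,"roll":0.1,"fingers":0},{"x":0,"y":0,"z":-0.0005,"roll":0.1,"fingers":0},{"x":0,"y":0,"z":-0.0005,"roll":0.1,"fingers":0},{"x":0,"y":0,"z":0,"roll":0.1,"fingers":0},{"x":0,"y":0,"z":0,"roll":0.1,"fingers":0}])

```text
clock: 23.83
eef_pos: [0.5346, 0.1048, 0.0296]
tool_rot: [0.241, 0.666, -0.255, 0.658]
ft_force: [-2.7, -3.6, 1.0]
grip_width: 0.0496
```

```bash
python3 st.py 0 0.531 0.1114 0.03;python3 - <<'E'
from h import *
o=get_obs();print(o['ft_torque'].round(3), o['joint_pos'][5])
snap('wrist','w24');snap('side','d24')
crop('d24',220,130,320,230,7,'cd24')
E
```

```text
t 23.83 tcp [0.5346 0.1048 0.0296] toolx [-0.018 -0.014 -1.   ] tooly [ 0.657  0.754 -0.022] j [ 0.2   0.47 -0.11  1.01 -0.01  0.92] F [-2.7 -3.6  1. ] w 0.0496
shift tool xyz [-0.0004  0.0026 -0.007 ]
[ 0.255 -0.075  0.249] 0.9166927984540761
```

View pics/w24.png

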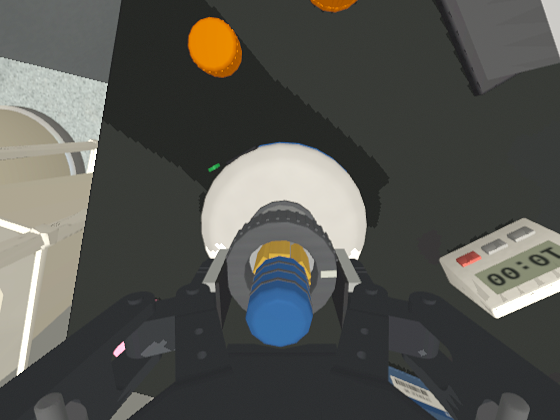

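View pics/cd24.png

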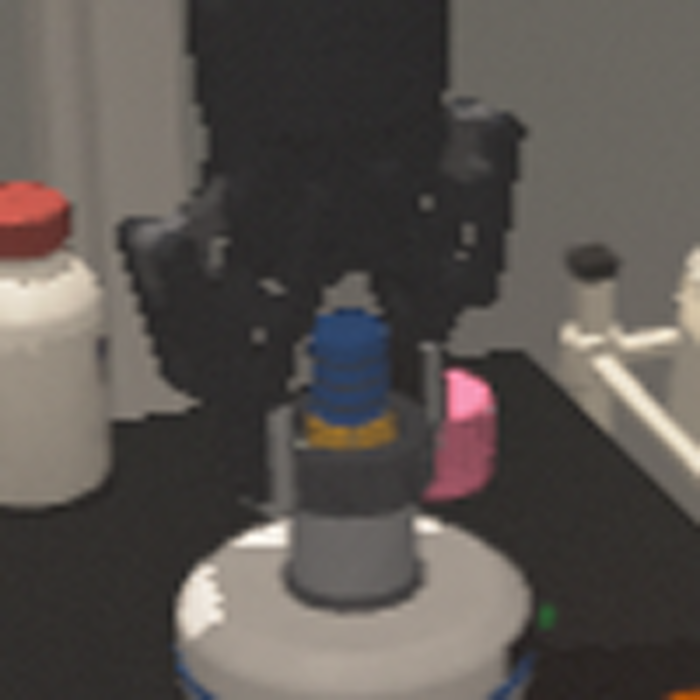

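Request:
arm_command(motion=[{"x":0,"y":0,"z":0,"roll":0.1,"fingers":0},{"x":0,"y":0,"z":0,"roll":0.1,"fingers":0},{"x":0,"y":0,"z":0,"roll":0.1,"fingers":0},{"x":0,"y":0,"z":0,"roll":0.1,"fingers":0}])

```text
clock: 24.27
eef_pos: [0.533, 0.1036, 0.0297]
tool_rot: [0.366, 0.603, -0.382, 0.597]
ft_force: [-2.5, -2.8, 1.7]
grip_width: 0.0491
```

```bash
python3 st.py 0 0.531 0.1114 0.03;python3 - <<'E'
from h import *
o=get_obs();print(o['ft_torque'].round(3), o['joint_pos'][5])
E
```

```text
t 24.27 tcp [0.533  0.1036 0.0297] toolx [-0.02  -0.014 -1.   ] tooly [ 0.898  0.44  -0.024] j [ 0.2   0.47 -0.12  1.01 -0.01  1.31] F [-2.5 -2.8  1.7] w 0.0491
shift tool xyz [-0.0004  0.0017 -0.0079]
[ 0.201 -0.274  0.237] 1.3138537007581568
```

Request:
arm_command(motion=[{"x":0,"y":0,"z":0,"roll":0.1,"fingers":0},{"x":0,"y":0,"z":0,"roll":0.1,"fingers":0}])

```text
clock: 24.43
eef_pos: [0.532, 0.1032, 0.0297]
tool_rot: [0.424, 0.562, -0.442, 0.556]
ft_force: [-3.6, -2.8, 1.3]
grip_width: 0.0494
```

```bash
python3 st.py 0 0.531 0.1114 0.03;python3 - <<'E'
from h import *
o=get_obs();print(o['ft_torque'].round(3), o['joint_pos'][5])
snap('wrist','w25');snap('side','d25')
crop('d25',220,130,320,230,7,'cd25')
E
```

```text
t 24.43 tcp [0.532  0.1032 0.0297] toolx [-0.022 -0.015 -1.   ] tooly [ 0.968  0.25  -0.025] j [ 0.2   0.46 -0.12  1.01 -0.01  1.52] F [-3.6 -2.8  1.3] w 0.0494
shift tool xyz [-0.0004  0.0011 -0.0082]
[ 0.181 -0.293  0.285] 1.5163783648196345
```

View pics/w25.png

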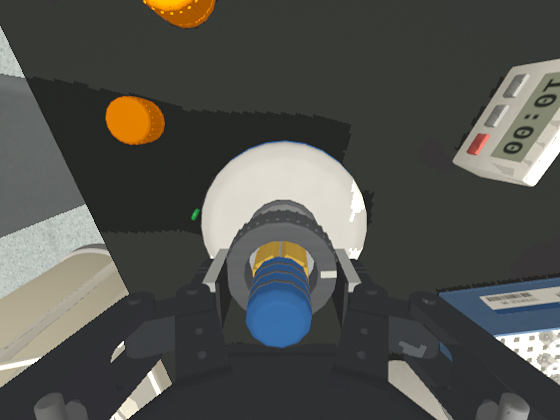

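View pics/cd25.png

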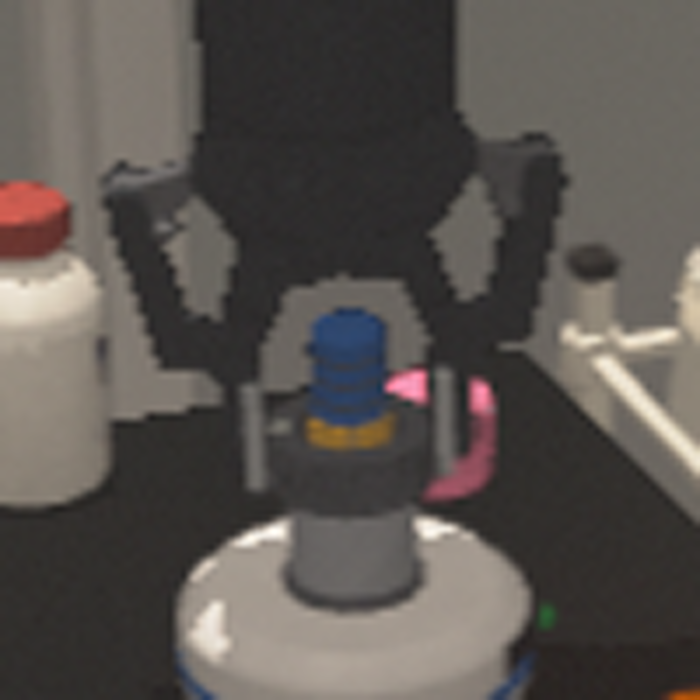

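Request:
arm_command(motion=[{"x":0,"y":0,"z":0,"roll":0.1,"fingers":0},{"x":0,"y":0,"z":0,"roll":0,"fingers":1},{"x":0,"y":0,"z":0,"roll":0,"fingers":1},{"x":0,"y":0,"z":0,"roll":0,"fingers":1},{"x":0,"y":0,"z":0,"roll":0,"fingers":1},{"x":0,"y":0,"z":0,"roll":0,"fingers":1}])

```text
clock: 25.03
eef_pos: [0.532, 0.1041, 0.0293]
tool_rot: [0.445, 0.545, -0.463, 0.54]
ft_force: [-0.4, 0.7, 0.5]
grip_width: 0.0851
```

```bash
python3 st.py 1 0.531 0.1114 0.03;python3 - <<'E'
from h import *
o=get_obs();print(o['ft_torque'].round(3), o['joint_pos'][5])
E
```

```text
t 25.08 tcp [0.5321 0.1041 0.0293] toolx [-0.022 -0.014 -1.   ] tooly [ 0.984  0.176 -0.024] j [ 0.2   0.47 -0.12  1.01 -0.01  1.59] F [ 0.9 -0.1  0.5] w 0.0853
shift tool xyz [-0.0007  0.0002 -0.0074]
[0.05  0.003 0.011] 1.5931130971182805
```

Request:
arm_command(motion=[{"x":-0.01,"y":0,"z":0,"roll":0,"fingers":1},{"x":-0.02,"y":0,"z":0,"roll":0,"fingers":1},{"x":-0.03,"y":0,"z":0,"roll":0,"fingers":1},{"x":-0.03,"y":0,"z":0,"roll":0,"fingers":1},{"x":-0.04,"y":0,"z":0,"roll":0,"fingers":1},{"x":-0.04,"y":0,"z":0,"roll":0,"fingers":1},{"x":0,"y":0,"z":0,"roll":0,"fingers":1},{"x":0,"y":0,"z":0,"roll":0,"fingers":1}])

```text
clock: 25.75
eef_pos: [0.534, 0.1066, 0.2099]
tool_rot: [0.443, 0.547, -0.462, 0.54]
ft_force: [0.3, -0.3, -0.9]
grip_width: 0.0855
```

```bash
python3 st.py 2 0.531 0.1114 0.03;python3 - <<'E'
from h import *
snap('wrist','w26');snap('side','d26');snap('scene','s26')
crop('d26',220,150,320,250,7,'cd26')
crop('w26',230,130,350,250,6,'cw26')
E
```

```text
t 25.85 tcp [0.5339 0.1065 0.2091] toolx [-0.025 -0.015 -1.   ] tooly [ 0.983  0.181 -0.027] j [ 0.2   0.35  0.2   1.45 -0.01  1.59] F [ 0.1  0.6 -0.8] w 0.0852
shift tool xyz [ 0.179  0.003 -0.007]
```

View pics/w26.png

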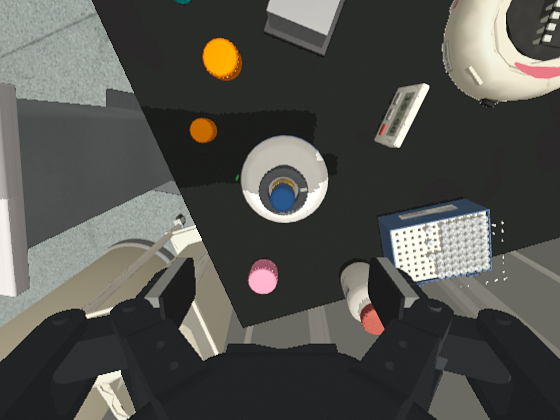

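View pics/cd26.png

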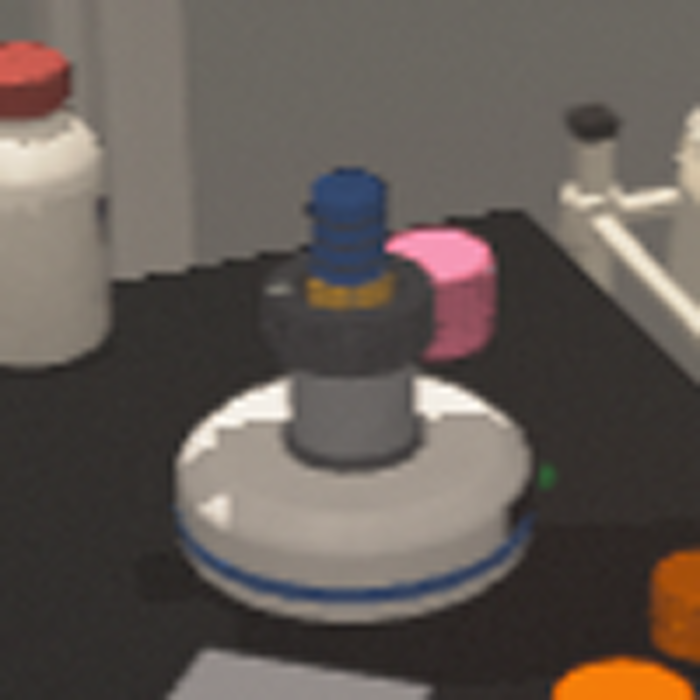

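View pics/s26.png

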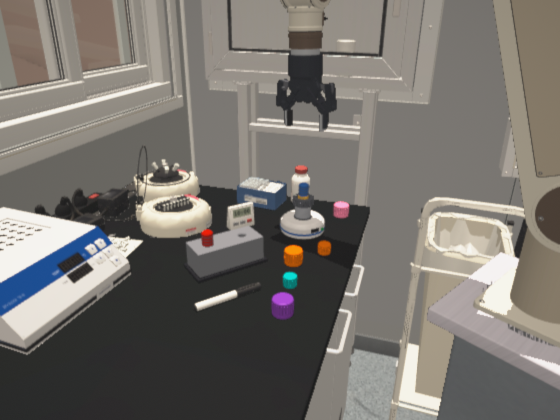

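View pics/cw26.png

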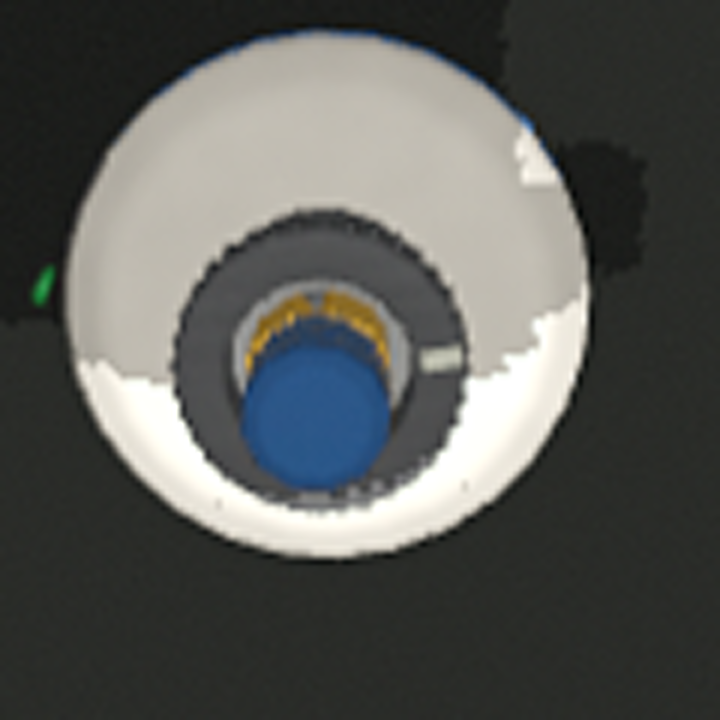

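Run:
```python
from h import *
for f,p in (('w2',px(220,130,5,175,362)),('w20',(251.5,230.5)),('d10',px(240,175,8,309,139)),('d26',px(220,150,7,278,290))):
    q=atz(load(f),*p,.092)
    for C in ((.532,.1105),(.532,.113)): print(f,q.round(4),np.hypot(*(q[:2]-C)).round(4),np.degrees(np.arctan2(q[1]-C[1],q[0]-C[0])).round(1))
```

```text
w2 [0.5111 0.1178 0.092 ] 0.0221 160.8
w2 [0.5111 0.1178 0.092 ] 0.0214 167.1
w20 [0.5115 0.1181 0.092 ] 0.0218 159.7
w20 [0.5115 0.1181 0.092 ] 0.0211 166.1
d10 [0.5136 0.1156 0.092 ] 0.0191 164.6
d10 [0.5136 0.1156 0.092 ] 0.0186 172.1
d26 [0.5538 0.116  0.092 ] 0.0225 14.1
d26 [0.5538 0.116  0.092 ] 0.022 7.8
```

Run:
```python
from h import *
crop('s26',180,190,360,310,4,'cs26')
print(get_obs()['clock']); print(job_done())
```

```text
26.0
the job is handed in; nothing more can be done
None
```

View pics/cs26.png

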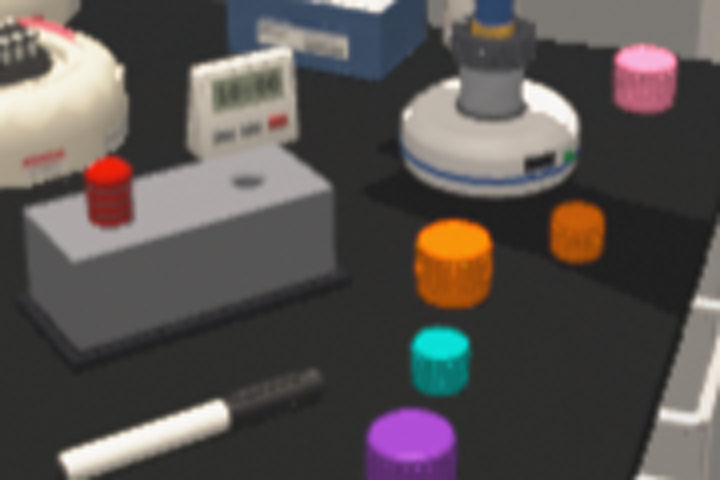

